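Rack washed bench scrapers and blow them dry

TASK

Stand the two washed bench scrapers upright in the white air-blast rack, blade down and fully seated, each in the slot marked with its handle's colour, and let go of them. Then pull the rack's green air knob all the way out, leave the air on for at least three seconds, and push the knob fully home again. Leave the jar, the bowl and the round cutter where they are.

Things in the scene. Friction and masses are not known exactly. Their poses are not given: they have to be found in the camera images.
- scraper_yellow: Bench scraper, 110 mm wide, 105 tall, 0.2 kg: steel blade 4 mm thick, 80 high; yellow handle bar on its top edge, 22 thick, 30 tall, 110 long. Origin: middle of the blade's lower edge; z up the blade to the handle, y along the edge, x through the thickness. Starts leaning 30 degrees in its cradle, handle towards the cradle's -x side; draw it out along its own z (lips hold 26 mm of the blade).
- scraper_blue: Bench scraper, 110 mm wide, 105 tall, 0.2 kg: steel blade 4 mm thick, 80 high; blue handle bar on its top edge, 22 thick, 30 tall, 110 long. Origin: middle of the blade's lower edge; z up the blade to the handle, y along the edge, x through the thickness. Starts leaning 30 degrees in its cradle, handle towards the cradle's -x side; draw it out along its own z (lips hold 26 mm of the blade).
- slot_yellow (a point): Middle of the floor of the slot marked with yellow strips, the one nearer to the robot. The slot is 9 mm wide (x), 120 mm long (y) and 40 mm deep, with a 4 mm lead-in chamfer; its mouth is 40 mm above this point. z is up.
- slot_blue (a point): Middle of the floor of the slot marked with blue strips, the one farther from the robot. The slot is 9 mm wide (x), 120 mm long (y) and 40 mm deep, with a 4 mm lead-in chamfer; its mouth is 40 mm above this point. z is up.
- rack: Fixed white plastic block 150 x 150 x 52 mm with two parallel slots along its y, 85 mm apart in x, and a grey valve console (about 90 x 90 mm) whose middle is 150 mm to its -y side. Origin: centre of the block's underside, z up.
- knob (a joint): Travel of the green push-pull air knob in m: 0 is pushed home (air off), 0.022 is pulled fully out (air on). Friction of about 4 N keeps it wherever it is left; firm stops at both ends.
- knob_grip (a point): Centre of the green knob's head, 36 mm in diameter, 25 mm tall, on a 12 mm stem. z is the knob's axis, out of the console's sloping face, about 29 degrees from vertical towards the rack's -x side; y is parallel to the slots. When home, the head's centre is 34 mm above the face (a collar 26 mm wide, 7 high surrounds the stem). Pulling moves it along +z.
- cradle_yellow: Fixed aluminium draining cradle in which the yellow scraper leans at the start; base plate 100 x 130 mm, about 75 mm tall; its support reaches 58 mm up the blade's underside. Origin: underside, below the blade's lower edge (which rests 22 mm higher); z up, its -x side is the side the handle leans to, y along the blade's edge.
- cradle_blue: Fixed aluminium draining cradle in which the blue scraper leans at the start; base plate 100 x 130 mm, about 75 mm tall; its support reaches 58 mm up the blade's underside. Origin: underside, below the blade's lower edge (which rests 22 mm higher); z up, its -x side is the side the handle leans to, y along the blade's edge.
- jar: Bystander: closed jar, 80 mm in diameter, 110 mm tall, standing on the bench beyond the work. Origin: centre of its underside.
- bowl: Bystander: steel bowl, 130 mm in diameter, 60 mm tall. Origin: centre of its underside.
- cutter: Bystander: round steel cutter ring, 80 mm in diameter, 40 mm tall. Origin: centre of its underside.

How it is judged:
On the way, in this order (a step that is already met when the one before it is completed fails the run):
1. both scrapers stand seated and upright in the slots of their colours, released (horizontal distance between scraper_yellow and slot_yellow below 0.01 m and z of scraper_yellow in the frame of slot_yellow between -0.006 and 0.006 m and angle between each of scraper_yellow, scraper_blue's own z axis and vertical below 0.16 rad and angle between the x axis of scraper_yellow and the x axis of slot_yellow, either way round below 0.16 rad and linear speed of each of scraper_yellow, scraper_blue below 0.03 m/s and contact force between the fingers and scraper_yellow below 0.5 N and horizontal distance between scraper_blue and slot_blue below 0.01 m and z of scraper_blue in the frame of slot_blue between -0.006 and 0.006 m and angle between the x axis of scraper_blue and the x axis of slot_blue, either way round below 0.16 rad and contact force between the fingers and scraper_blue below 0.5 N), for 0.2 s.
2. the air knob is pulled out (at least 18 of 22 mm) and stays out for three seconds (2.7 s is enough) (value of joint knob above 0.018 m), for 2.7 s.
3. the air knob is pushed home (within 3 mm) (value of joint knob below 0.003 m), for 0.2 s.
At the end, for the whole second after the job is handed in: Each scraper stands blade down on the floor of the slot of its own colour (blade's lower edge within 6 mm of the floor in height and 10 mm of the slot's middle in plan, within 0.16 rad of upright and of the slot's direction), at rest and released, and the air knob is home within 3 mm (all of step 1 and value of joint knob below 0.003 m); the robot touches nothing.
It fails at once if the jar is shifted by more than 25 mm (distance of jar from where it was at the start of the episode above 0.025 m).
It fails at once if the bowl is shifted by more than 25 mm (distance of bowl from where it was at the start of the episode above 0.025 m).
It fails at once if the cutter is shifted by more than 25 mm (distance of cutter from where it was at the start of the episode above 0.025 m).
It also fails if it takes over 72 s, if anything falls off the work surface, if the arm or the gripper's body presses on something with over 40 N, if the wrist force passes 120 N, or if a joint passes its speed limit or range.

ROBOT

A 6-joint arm with a two-finger parallel gripper is mounted at the origin on the work surface. World frame = base frame: x ahead of the robot, y to its left, z up, the work surface at z = 0. Lengths are in m, angles in rad, forces in N, time in s.
With the tool pointing down it reaches from about 0.375 to 0.9 m from the base axis. Payload 3.1 kg.
Tool frame: the origin (TCP) lies midway between the tips of the shut fingers; the grasp point (between the pads) lies 19 mm behind it; z points along the fingers, y is the direction in which the jaws open and shut (so a half turn about z gives the same grasp; the last joint's range is limited). The gripper opens to 87 mm and grips with 3 to 60 N. Pads are 19 mm wide; open, the fingers measure 117 mm over their backs; the gripper's body (75 mm by 190 mm) begins 51 mm behind the grasp point.
Start: joints at [-1.341, 0.527, 1.433, -0, 1.181, -0.178], TCP at [0.248, -0.573, 0.197] pointing down, gripper open.
Joint ranges: [-3.08, 3.08], [-0.75, 2.2], [0.22, 2.44], [-1.43, 4.57], [0, 2.65], [-2.85, 2.85]. Speed limits (rad/s): [2.79, 2.79, 3.14, 3.14, 3.14, 3.14].

INTERFACE

Orientations are given as a unit quaternion [x, y, z, w].
In Python, from rig import robot gives the robot as it stands.
- The arm moves only by the tool move_arm, never from a script. Its argument "rows" is one flat list of numbers, 7 for each row, row after row: the shift along the world's x, y, z in mm, then the turn, a rotation vector about the world's x, y, z in rad, then the closure, from 0 (fully open) to 1 (shut). A call has 1 to 12 rows; each row shifts and turns the commanded pose from where the row before left it; what a row does not reach is not made up. A row lasts 1/10 s, in which the tool goes at most 50 mm and 8.59 degrees, less where a joint would pass 70% of its speed; a pose out of reach is approached as far as the arm can. A call with a gripper value outside its range is refused whole. The fingers move at their own pace and stop on an object; "grip_force" is the grip in N (left out, the last holds). Time passes only in rows, so rows that do not move let the fingers close. It gives the time, the measured TCP pose, the force and the opening at its end, in the units of the state.
- robot.get_obs(): the state, without advancing time (a new reading comes with each control period).
- robot.camera(name): name is "scene" or "top" or "wrist"; returns a dict with "color" (384x512x3 uint8, red, green, blue), "z_map" (384x512 float32, m along the optical axis (not along the pixel's ray), 0 where there is no reading), "camera_matrix" (3x3 intrinsics, pixels), "R" (3x3) and "t" (3): a world point X has camera coordinates R X + t; the wrist camera has in their place "tool_from_camera" (4x4, takes a point from camera to tool coordinates, whose origin is the TCP and whose axes are the flange's). Camera axes: x right, y down, z forward; pixel columns grow to the right and rows downward; lengths in m; the calibration is good to about 2 mm. A picture is of the moment at which its call begins: read the wrist's pose just before it.
- robot.hand_in(): hands the job in, once; it reports no verdict.
Trained networks look in the newest picture that a camera, given by its name, has taken for a name from the list of things; names that differ only in an ending like _2 or _b are one class to them, and where a whole thing is asked for, a point or a joint stands for the part that bears it (a point fixed in the world has none). Each returns a list of dicts, best first, with "conf" (0 to 1); they miss things now and then, are a little off and sometimes report something else, mostly with a low value. They report only what shows in the picture. A call takes as long as a camera call.
- robot.search_frame(camera, thing): "at" ([column, row] in pixels, amid what is visible of it).
- robot.spot_point(camera, thing): "at" ([column, row] in pixels: a listed point, or the origin of a listed thing).
The state is a dict: "time": time; "q": joint angles; "joint_velocities": joint speeds; "joint_torque": joint torques, N m; "position": TCP position; "tool_rot": TCP orientation; "ft_force": force on the tool from outside, world axes, zero at the start; "moment": the same for the moment, N m; "grip_width": finger opening in m.
Only numpy, scipy, OpenCV 4.12 (cv2) and the standard library are available. Lean on these libraries where they do the work, as an engineer would, in place of code of your own. Each camera call takes 0.05 s, during which the arm holds its last target.

## Working session

There is one attempt and no reset: what is moved stays moved. The work goes in short steps, Python scripts to look and compute and a tool call to move; the robot and the scene stay as the last step left them, time stands still between calls to the robot, and variables do not carry over. Pictures are saved under pics/ and viewed, and the job is handed in when it is done.

Besides the shell and the picture viewer there is one more tool, called after "Request:" in YAML: its name, and indented under it one key for each argument. move_arm: Moves the arm, as the interface text tells. Its arguments: {"type":"object","properties":{"rows":{"type":"array","items":{"type":"number"}},"grip_force":{"type":"number"}},"required":["rows"]}

```bash
ls; mkdir -p pics; cat > h.py <<'E'
import numpy as np, cv2, sys
from rig import robot
from scipy.spatial.transform import Rotation as Rn
def save(c,name): cv2.imwrite('pics/'+name,c['color'][:,:,::-1])
def pts(c,cam,obs=None):
    K=np.array(c['camera_matrix']);z=c['z_map'];h,w=z.shape
    u,v=np.meshgrid(np.arange(w),np.arange(h))
    P=np.stack([(u-K[0,2])/K[0,0]*z,(v-K[1,2])/K[1,1]*z,z],-1)
    if cam=='wrist':
        T=np.array(c['tool_from_camera']);P=P@T[:3,:3].T+T[:3,3]
        P=P@Rn.from_quat(obs['tool_rot']).as_matrix().T+np.array(obs['position'])
    else:
        P=(P-np.array(c['t']))@np.array(c['R'])
    P[z==0]=np.nan
    return P
E
python3 - <<'E'
from h import *
o=robot.get_obs();print(o)
for n in ['scene','top']:
    c=robot.camera(n);save(c,n+'0.png');np.savez('/tmp/%s0.npz'%n,**c)
    P=pts(c,n)
    for t in ['scraper_yellow','scraper_blue','slot_yellow','slot_blue','rack','knob_grip','cradle_yellow','cradle_blue','jar','bowl','cutter']:
        for f in (robot.search_frame,robot.spot_point):
            try: r=f(n,t)
            except Exception as e: print(e);continue
            for d in r[:2]:
                a=np.array(d['at']);i=np.clip(a.round().astype(int),0,[511,383])
                print(n,t,f.__name__,a.round(1),round(d['conf'],2),P[i[1],i[0]].round(3))
E
```

```text
pics
{'time': 0.0, 'q': array([-1.34050324e+00,  5.28486637e-01,  1.43391452e+00, -9.82386204e-07,
        1.18138357e+00, -1.78526072e-01]), 'joint_velocities': array([ 0.00054962,  0.00068419, -0.00123505,  0.00028815,  0.00165227,
        0.00036157]), 'joint_torque': array([-5.73041580e-04, -4.40040171e+01, -1.76593584e+01,  6.32813293e-02,
        5.82296192e-02, -1.70620501e-04]), 'position': array([ 0.24828164, -0.57270458,  0.19595523]), 'tool_rot': array([ 9.79180379e-01,  2.02989125e-01, -2.88201969e-05, -1.09565902e-03]), 'ft_force': array([ 0.30034142, -0.63045783, -0.27000101]), 'moment': array([-0.03905976, -0.00025802,  0.04743862]), 'grip_width': 0.08709936494595828}
scene scraper_yellow call [327.6 200.7] 0.94 [0.544 0.092 0.08 ]
scene scraper_yellow call [235.2 151.9] 0.44 [ 0.611 -0.165  0.055]
scene scraper_yellow call [310.9 220. ] 0.94 [0.583 0.084 0.029]
scene scraper_yellow call [234.7 262.9] 0.38 [0.794 0.09  0.089]
scene scraper_blue call [400.8 265.6] 0.58 [0.534 0.299 0.077]
scene scraper_blue call [389.4 288.1] 0.92 [0.567 0.309 0.035]
scene scraper_blue 
[... 2143 characters left out ...]
 0.549 -0.284  0.115]
top knob_grip call [214.2 237.3] 0.45 [0.54  0.09  0.102]
top knob_grip call [354.6 233.3] 0.71 [ 0.543 -0.291  0.116]
top cradle_yellow call [217.4 228. ] 0.81 [0.571 0.086 0.052]
top cradle_blue call [149.1 231.4] 0.55 [0.565 0.279 0.052]
top cradle_blue call [149.  237.8] 0.91 [0.543 0.273 0.075]
top jar call [227.3 156.5] 0.78 [0.767 0.053 0.108]
top jar call [226.6 162.9] 0.92 [0.746 0.053 0.11 ]
top jar call [294.9 219.4] 0.2 [ 0.594 -0.138  0.047]
top bowl call [174.4 167.8] 0.84 [0.761 0.22  0.009]
top bowl call [269.3 170.4] 0.23 [ 0.742 -0.066  0.039]
top bowl call [178.9 170. ] 0.67 [0.756 0.206 0.003]
top cutter call [270.3 150.6] 0.65 [ 0.812 -0.072  0.002]
```

View pics/scene0.png

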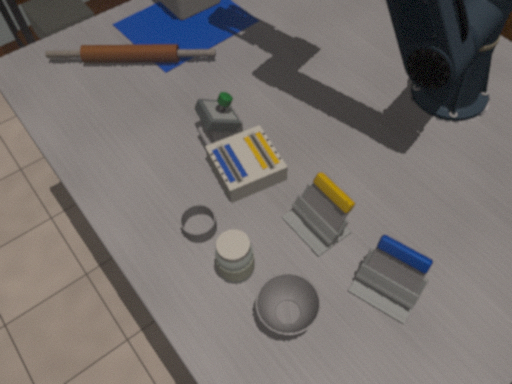

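View pics/top0.png

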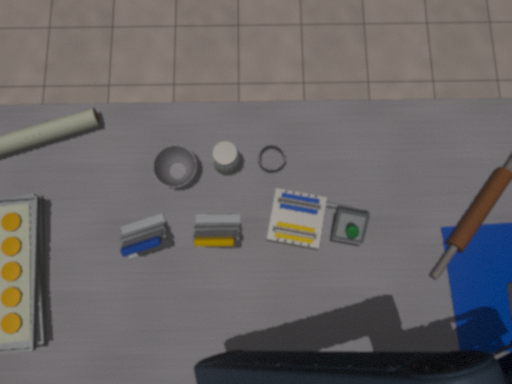

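Request:
move_arm:
  rows: [25,38,17,0,0,0.105,0,25,38,17,0,0,0.105,0,25,38,17,0,0,0.105,0,25,38,17,0,0,0.105,0,25,38,17,0,0,0.105,0,25,38,17,0,0,0.105,0,25,38,17,0,0,0.105,0,25,38,17,0,0,0.105,0,25,38,17,0,0,0.105,0,25,38,17,0,0,0.105,0,25,38,17,0,0,0.105,0,0,0,0,0,0,0,0]

```text
time: 3.5
position: [0.5269, -0.1512, 0.3868]
tool_rot: [0.707, 0.708, 0.002, 0.003]
ft_force: [-0.4, -0.6, 0.3]
grip_width: 0.0872
```

```bash
python3 - <<'E'
from h import *
o=robot.get_obs();print(o['time'],o['q'],o['position'],Rn.from_quat(o['tool_rot']).as_matrix())
c=robot.camera('wrist');save(c,'w1.png');np.savez('/tmp/w1.npz',pos=o['position'],rot=o['tool_rot'],**c)
print(c['tool_from_camera'],c['camera_matrix'])
P=pts(c,'wrist',o)
for t in ['slot_yellow','slot_blue','rack','knob_grip','scraper_yellow']:
    for d in robot.spot_point('wrist',t)[:2]:
        a=np.array(d['at']);i=np.clip(a.round().astype(int),0,[511,383]);print(t,a.round(1),d['conf'],P[i[1],i[0]].round(3))
E
```

```text
3.5 [-0.48506485  0.25176222  1.34902637  0.00264544  1.53468589 -0.48661953] [ 0.52686839 -0.1512307   0.38681372] [[-1.46552053e-03  9.99976847e-01  6.64514856e-03]
 [ 9.99998789e-01  1.46896823e-03 -5.13978788e-04]
 [-5.23728400e-04  6.64438727e-03 -9.99977789e-01]]
[[ 3.74774590e-04 -9.64890478e-01 -2.62652289e-01  7.25499421e-02]
 [ 9.99999624e-01  1.56293439e-04  8.52718246e-04  1.22969533e-04]
 [-7.81728886e-04 -2.62652510e-01  9.64890174e-01 -1.87526096e-01]
 [ 0.00000000e+00  0.00000000e+00  0.00000000e+00  1.00000000e+00]] [[316.66878925   0.         250.59191764]
 [  0.         316.66878925 192.6581153 ]
 [  0.           0.           1.        ]]
slot_yellow [267.2 135.3] 0.75 [ 0.559 -0.127  0.012]
slot_blue [314.4 145.3] 0.7 [ 0.634 -0.14   0.05 ]
rack [287.5 138.6] 0.63 [ 0.591 -0.13   0.052]
knob_grip [263.5 239.7] 0.92 [ 0.55  -0.281  0.115]
```

View pics/w1.png

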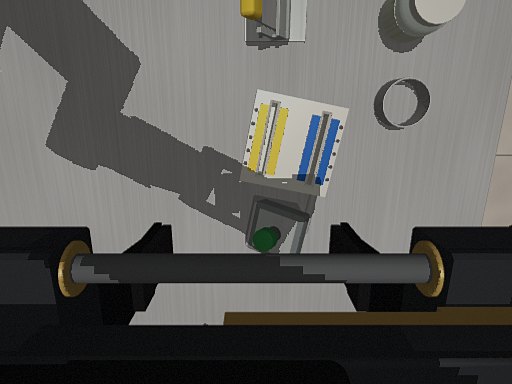

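```bash
cat > rack.py <<'E'
from h import *
def load(f):
    d=np.load(f); return d
def run(f,cam):
    d=load(f); o=dict(position=d['pos'],tool_rot=d['rot']) if cam=='wrist' else None
    P=pts(d,cam,o); col=d['color'].astype(int)
    hsv=cv2.cvtColor(d['color'],cv2.COLOR_RGB2HSV).astype(int)
    X,Y,Z=P[...,0],P[...,1],P[...,2]
    reg=(X>.47)&(X<.73)&(Y>-.25)&(Y<-.03)
    top=reg&(Z>.045)&(Z<.058)
    ye=top&(hsv[...,0]>18)&(hsv[...,0]<35)&(hsv[...,1]>120)
    bl=top&(hsv[...,0]>100)&(hsv[...,0]<130)&(hsv[...,1]>120)
    print(f,'topz',np.median(Z[top]),top.sum())
    r=cv2.minAreaRect(P[top][:,:2].astype(np.float32)*1000);print('rect',r)
    for n,m in(('y',ye),('b',bl)):
        q=P[m];r=cv2.minAreaRect(q[:,:2].astype(np.float32)*1000);print(n,m.sum(),'mean',q.mean(0).round(4),'z',np.median(q[:,2]).round(4),r)
    return P,hsv,top
if __name__=='__main__':
    run('/tmp/w1.npz','wrist');run('/tmp/top0.npz','top');run('/tmp/scene0.npz','scene')
    d=np.load('/tmp/w1.npz');im=d['color'][80:260,220:360,::-1];cv2.imwrite('pics/w1c.png',cv2.resize(im,None,fx=4,fy=4,interpolation=cv2.INTER_NEAREST)[:600*1,:])
E
python3 rack.py
```

```text
/tmp/w1.npz topz 0.051827229646658146 7742
rect ((593.7264404296875, -161.91546630859375), (194.59230041503906, 150.0945281982422), 78.73429870605469)
y 1129 mean [ 0.5567 -0.1307  0.0523] z 0.0523 ((556.6486206054688, -132.11463928222656), (109.15052032470703, 46.11737060546875), 78.78497314453125)
b 1078 mean [ 0.6402 -0.1472  0.0524] z 0.0525 ((639.77685546875, -148.79525756835938), (109.11788177490234, 45.65206527709961), 78.48385620117188)
/tmp/top0.npz topz 0.053159802203070775 2456
rect ((591.8987426757812, -163.2481689453125), (192.27005004882812, 150.99281311035156), 78.59722900390625)
y 307 mean [ 0.556  -0.133   0.0538] z 0.0539 ((555.8435668945312, -133.7703094482422), (106.06607818603516, 44.25404357910156), 79.1185302734375)
b 214 mean [ 0.6395 -0.1503  0.0539] z 0.054 ((639.1408081054688, -150.97010803222656), (102.82743072509766, 41.030521392822266), 78.55907440185547)
/tmp/scene0.npz topz 0.050904212650654077 2944
rect ((595.127685546875, -161.1011505126953), (196.01300048828125, 152.3728485107422), 79.2147216796875)
y 381 mean [ 0.5565 -0.1327  0.0516] z 0.0516 ((555.4070434570312, -134.46018981933594), (109.21959686279297, 47.34894943237305), 78.35507202148438)
b 273 mean [ 0.6401 -0.1491  0.0516] z 0.0514 ((639.807861328125, -150.76303100585938), (105.95753479003906, 42.42806625366211), 78.78536224365234)
```

View pics/w1c.png

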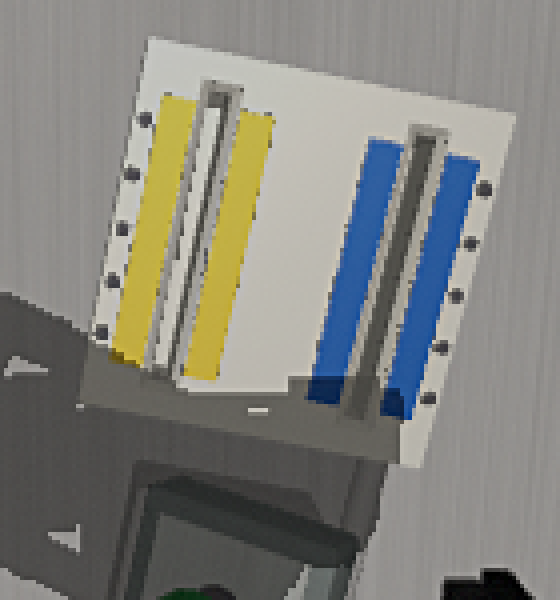

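Request:
move_arm:
  rows: [0,48,0,0,0,0,0,0,48,0,0,0,0,0,0,48,0,0,0,0,0,0,48,0,0,0,0,0,0,48,0,0,0,0,0,0,48,0,0,0,0,0,0,0,0,0,0,0,0]

```text
time: 4.5
position: [0.5226, 0.1366, 0.3835]
tool_rot: [0.708, 0.706, 0.001, -0.001]
ft_force: [0.2, -0.6, -0.8]
grip_width: 0.0874
```

```bash
cat > scr.py <<'E'
from h import *
def run(f,cam):
    d=np.load(f); o=dict(position=d['pos'],tool_rot=d['rot']) if cam=='wrist' else None
    P=pts(d,cam,o)
    hsv=cv2.cvtColor(d['color'],cv2.COLOR_RGB2HSV).astype(int)
    X,Y,Z=P[...,0],P[...,1],P[...,2]
    reg=(X>.45)&(X<.68)&(Y>0)&(Y<.4)&(Z>.06)
    for n,m in(('y',reg&(hsv[...,0]>15)&(hsv[...,0]<38)&(hsv[...,1]>120)),('b',reg&(hsv[...,0]>100)&(hsv[...,0]<130)&(hsv[...,1]>120))):
        q=P[m]
        if len(q)<30: continue
        c=q.mean(0);U,S,V=np.linalg.svd(q-c,full_matrices=False)
        y=V[0]*np.sign(V[0][1]); 
        yaw=np.arctan2(-y[0],y[1]); t=np.radians(30)
        yh=np.array([-np.sin(yaw),np.cos(yaw),0]); xh=np.array([np.cos(yaw),np.sin(yaw),0])
        z=np.array([0,0,1])*np.cos(t)-xh*np.sin(t); x=xh*np.cos(t)+np.array([0,0,1])*np.sin(t)
        e=lambda a:np.percentile(q@a,[1,5,50,95,99]).round(4)
        print(f,n,m.sum(),'c',c.round(4),'y',y.round(3),'yaw',np.degrees(yaw).round(2))
        print('  x',e(x),'y',e(yh),'z',e(z))
        # top face of handle z=105, faces x=±11
        xx=np.percentile(q@x,98)-.011; zz=np.percentile(q@z,98)-.105; yy=(np.percentile(q@yh,1.)+np.percentile(q@yh,99.))/2
        print('  origin est',(x*xx+z*zz+yh*yy).round(4))
if __name__=='__main__':
    import sys
    for f,c in zip(sys.argv[1::2],sys.argv[2::2]): run(f,c)
E
python3 - <<'E'
from h import *
o=robot.get_obs();print(o['time'],o['q'],o['position'])
c=robot.camera('wrist');save(c,'w2.png');np.savez('/tmp/w2.npz',pos=o['position'],rot=o['tool_rot'],**c)
E
python3 scr.py /tmp/w2.npz wrist /tmp/top0.npz top /tmp/scene0.npz scene
```

```text
4.5 [0.04700262 0.2441405  1.3681317  0.00269524 1.53037398 0.04906413] [0.52257528 0.13659579 0.38345919]
/tmp/w2.npz y 7429 c [0.54   0.1506 0.4342] y [0.035 0.17  0.985] yaw -11.66
  x [0.4736 0.483  0.6839 0.7169 0.7202] y [0.1521 0.1774 0.2667 0.2815 0.2846] z [-0.1703 -0.1566  0.1789  0.216   0.2279]
  origin est [0.5878 0.1016 0.455 ]
/tmp/w2.npz b 2711 c [0.5175 0.243  0.2479] y [ 0.009  0.322 -0.947] yaw -1.61
  x [0.4756 0.4818 0.5064 0.7275 0.7404] y [0.1484 0.1572 0.2771 0.3458 0.3524] z [-0.1807 -0.1736 -0.1522  0.2077  0.2147]
  origin est [0.5819 0.2341 0.4563]
/tmp/top0.npz y 383 c [0.5269 0.0882 0.1126] y [ 0.025  1.    -0.   ] yaw -1.43
  x [0.4975 0.4992 0.5123 0.5176 0.5187] y [0.0506 0.0557 0.1012 0.1497 0.1549] z [-0.1825 -0.1805 -0.162  -0.1578 -0.1563]
  origin est [0.5728 0.0885 0.0266]
/tmp/top0.npz b 345 c [0.5178 0.2846 0.1136] y [-0.289  0.957  0.007] yaw 16.77
  x [0.5457 0.5476 0.5583 0.5638 0.5645] y [0.072  0.0767 0.1219 0.1718 0.1754] z [-0.2081 -0.2043 -0.1887 -0.1831 -0.1814]
  origin est [0.5606 0.2982 0.0277]
/tmp/scene0.npz y 676 c [0.5342 0.0945 0.1075] y [-0.003  1.    -0.01 ] yaw 0.16
  x [0.5008 0.5057 0.5183 0.5216 0.5229] y [0.0391 0.0439 0.0932 0.1406 0.1431] z [-0.191  -0.189  -0.1724 -0.1639 -0.1632]
  origin est [0.5768 0.0927 0.0231]
/tmp/scene0.npz b 809 c [0.5243 0.2909 0.1076] y [-0.303  0.953 -0.   ] yaw 17.63
  x [0.5505 0.5533 0.5641 0.5672 0.5682] y [0.0661 0.0707 0.1191 0.1647 0.1685] z [-0.2164 -0.2147 -0.1996 -0.1907 -0.1899]
  origin est [0.5646 0.3025 0.0227]
```

View pics/w2.png

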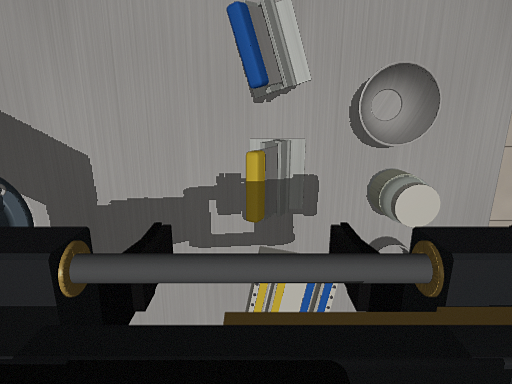

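```bash
sed -i 's/(Z>.06)/(Z>.06)\&(Z<.14)/' scr.py; python3 scr.py /tmp/w2.npz wrist; python3 -c "
from h import *
d=np.load('/tmp/w2.npz');P=pts(d,'wrist',dict(position=d['pos'],tool_rot=d['rot']))
print(np.nanmedian(P[60:200,320:345,2]))
for (u,v) in [(255,160),(255,185),(255,215),(297,140),(304,160),(304,210),(297,20),(285,5),(305,75)]: print(u,v,P[v,u].round(4))
"
```

```text
/tmp/w2.npz y 1311 c [0.5293 0.0948 0.1102] y [0.001 1.    0.006] yaw -0.04
  x [0.5001 0.5018 0.5156 0.5196 0.52  ] y [0.0408 0.0457 0.0959 0.1426 0.1463] z [-0.1901 -0.1855 -0.1651 -0.1627 -0.1622]
  origin est [0.5744 0.0932 0.0229]
/tmp/w2.npz b 1757 c [0.5188 0.2896 0.1109] y [-0.306  0.952  0.006] yaw 17.79
  x [0.5466 0.5485 0.5618 0.5663 0.5666] y [0.0633 0.068  0.1182 0.1639 0.1684] z [-0.2136 -0.2107 -0.1917 -0.1894 -0.1887]
  origin est [0.5626 0.3023 0.0231]
-0.00018485533942141918
255 160 [0.5292 0.1349 0.115 ]
255 185 [0.5292 0.0974 0.1147]
255 215 [0.5293 0.0509 0.1159]
297 140 [0.6047 0.1528 0.007 ]
304 160 [0.6191 0.1167 0.004 ]
304 210 [6.237e-01 2.080e-02 6.000e-04]
297 20 [ 0.5988  0.3461 -0.001 ]
285 5 [0.5778 0.3657 0.0074]
305 75 [0.6144 0.261  0.0057]
```

Request:
move_arm:
  rows: [-6,-9,-44,0,-0.1047,0,0.35,-6,-9,-44,0,-0.1047,0,0.35,-6,-9,-44,0,-0.1047,0,0.35,-6,-9,-44,0,-0.1047,0,0.35,-6,-8,-44,0,-0.1047,0,0.35,0,0,0,0,0,0,0.35,0,0,0,0,0,0,0.35]
  grip_force: 30

```text
time: 5.25
position: [0.5037, 0.0963, 0.2009]
tool_rot: [0.694, 0.689, 0.151, 0.147]
ft_force: [0.5, 1.3, 0.1]
grip_width: 0.0572
```

```bash
python3 - <<'E'
from h import *
o=robot.get_obs();print(o['time'],o['q'],o['position'],Rn.from_quat(o['tool_rot']).as_matrix().round(4),o['grip_width'])
c=robot.camera('wrist');save(c,'w3.png');np.savez('/tmp/w3.npz',pos=o['position'],rot=o['tool_rot'],**c)
E
python3 scr.py /tmp/w3.npz wrist
```

```text
5.25 [-0.04457367  0.24216089  2.04148958  0.0547087   0.43445684 -0.08202177] [0.50367567 0.09627223 0.20089784] [[ 0.0056  0.9112  0.412 ]
 [ 1.     -0.0082  0.0047]
 [ 0.0076  0.4119 -0.9112]] 0.057158377864765124
/tmp/w3.npz y 2940 c [0.5245 0.0965 0.1116] y [ 0.011  1.    -0.01 ] yaw -0.63
  x [0.4971 0.4985 0.5093 0.5182 0.5185] y [0.047  0.0523 0.1036 0.1481 0.152 ] z [-0.185  -0.1769 -0.1635 -0.1619 -0.1614]
  origin est [0.5738 0.0932 0.0229]
/tmp/w3.npz b 666 c [0.5282 0.2425 0.1103] y [-0.991  0.134  0.006] yaw 82.28
  x [0.3133 0.3162 0.3252 0.3323 0.3336] y [-0.5073 -0.5025 -0.4905 -0.4811 -0.4791] z [-0.0721 -0.0675 -0.0592 -0.0558 -0.055 ]
  origin est [0.537  0.2895 0.0223]
```

View pics/w3.png

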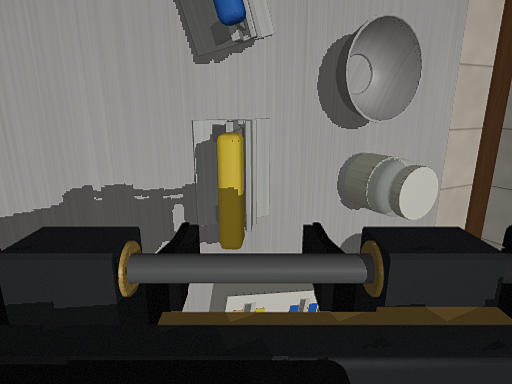

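Request:
move_arm:
  rows: [0,0,0,0,0,0,0.35]

```text
time: 5.4
position: [0.5071, 0.0973, 0.2036]
tool_rot: [0.692, 0.689, 0.154, 0.149]
ft_force: [-0.5, 0.3, 0.8]
grip_width: 0.0565
```

```bash
cat > tgt.py <<'E'
from h import *
def scraper(o,yaw,tilt=np.radians(30)):
    xh=np.array([np.cos(yaw),np.sin(yaw),0]);Z=np.array([0,0,1.])
    z=Z*np.cos(tilt)-xh*np.sin(tilt);x=xh*np.cos(tilt)+Z*np.sin(tilt)
    return np.array(o),x,z
def tool(x,z): # tool y = x, tool z=-z
    return np.stack([np.cross(x,-z),x,-z],1)
def delta(o,p,R):
    R0=Rn.from_quat(o['tool_rot']).as_matrix()
    print('t',round(o['time'],2),'pos',o['position'].round(4),'shift mm',((p-o['position'])*1000).round(1),'rotvec',Rn.from_matrix(R@R0.T).as_rotvec().round(4),'F',o['ft_force'].round(1),'w',round(o['grip_width'],4))
SY=([.5742,.0932,.0225],0.0); SB=([.5628,.302,.0225],np.radians(17.7))
def grasp(s,L):
    o,x,z=scraper(*s); return o+z*L,tool(x,z)
RY=np.radians(-11.4); SLY=np.array([.5564,-.1322,.012]); SLB=np.array([.6398,-.1489,.012])
def place(sl,L):
    o,x,z=scraper(sl,RY,0); return o+z*L,tool(x,z)
E
python3 -c "
from tgt import *
o=robot.get_obs();print(o['joint_velocities'].round(3),o['q'].round(3));delta(o,*grasp(SY,.163));delta(o,*grasp(SY,.073))"
```

```text
[ 0.01  -0.003  0.012  0.003 -0.006 -0.002] [-0.042  0.241  2.037  0.055  0.433 -0.082]
t 5.4 pos [0.5071 0.0973 0.2036] shift mm [-14.4  -4.1 -40. ] rotvec [-0.0077 -0.0911  0.0031] F [-0.5  0.3  0.8] w 0.0565
t 5.4 pos [0.5071 0.0973 0.2036] shift mm [  30.6   -4.1 -117.9] rotvec [-0.0077 -0.0911  0.0031] F [-0.5  0.3  0.8] w 0.0565
```

Request:
move_arm:
  rows: [-3.6,-1,-10,-0.002,-0.0228,0.001,0.35,-3.6,-1,-10,-0.002,-0.0228,0.001,0.35,-3.6,-1,-10,-0.002,-0.0228,0.001,0.35,-3.6,-1,-10,-0.002,-0.0228,0.001,0.35,0,0,0,0,0,0,0.35,0,0,0,0,0,0,0.35]

```text
time: 6.0
position: [0.4908, 0.0941, 0.162]
tool_rot: [0.683, 0.684, 0.182, 0.182]
ft_force: [-0.4, -0.3, -0.1]
grip_width: 0.0564
```

```bash
python3 -c "
from tgt import *
o=robot.get_obs();print(o['joint_velocities'].round(3),o['q'].round(3));delta(o,*grasp(SY,.163));delta(o,*grasp(SY,.073))"
```

```text
[-0.001 -0.008 -0.01  -0.002 -0.008 -0.006] [-0.053  0.316  2.197  0.248  0.113 -0.295]
t 6.0 pos [0.4908 0.0941 0.162 ] shift mm [ 1.9 -0.9  1.7] rotvec [-0.0001 -0.0034 -0.0021] F [-0.4 -0.3 -0.1] w 0.0564
t 6.0 pos [0.4908 0.0941 0.162 ] shift mm [ 46.9  -0.9 -76.3] rotvec [-0.0001 -0.0034 -0.0021] F [-0.4 -0.3 -0.1] w 0.0564
```

Request:
move_arm:
  rows: [9.4,0,-15.3,0,0,0,0.35,9.4,0,-15.3,0,0,0,0.35,9.4,0,-15.3,0,0,0,0.35,9.4,0,-15.3,0,0,0,0.35,9.4,-1,-15.3,0,-0.003,-0.002,0.35,0,0,0,0,0,0,0.35,0,0,0,0,0,0,0.35]

```text
time: 6.7
position: [0.5277, 0.0971, 0.1144]
tool_rot: [0.683, 0.684, 0.18, 0.179]
ft_force: [-0.1, -0.1, -0.3]
grip_width: 0.0567
```

```bash
python3 -c "
from tgt import *
o=robot.get_obs();print(o['q'].round(3));delta(o,*grasp(SY,.073))
c=robot.camera('scene');save(c,'s1.png')"
```

```text
[-0.04   0.467  2.154  1.278  0.023 -1.314]
t 6.7 pos [0.5277 0.0971 0.1144] shift mm [ 10.   -3.9 -28.6] rotvec [-0.0013 -0.0092 -0.0018] F [-0.1 -0.1 -0.3] w 0.0567
```

View pics/s1.png

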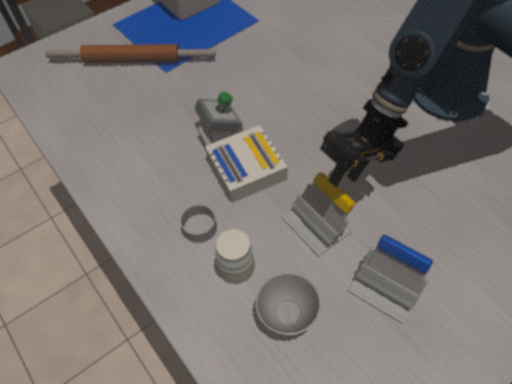

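```bash
cat >> tgt.py <<'E'
SW=np.radians(20)
def sw(o,x,z,L):
    R=Rn.from_rotvec(x*SW).as_matrix()@tool(x,z)
    return o+z*L+.019*R[:,2],R
def grasp(s,L): return sw(*scraper(*s),L)
def place(sl,L): return sw(*scraper(sl,RY,0),L)
E
python3 -c "
from tgt import *
o=robot.get_obs();delta(o,*grasp(SY,.170));delta(o,*grasp(SY,.091))"
```

```text
t 6.75 pos [0.5271 0.0971 0.1143] shift mm [-29.    2.6  40. ] rotvec [ 0.3022 -0.0095  0.1709] F [-0.4 -0.5 -0.5] w 0.0568
t 6.75 pos [0.5271 0.0971 0.1143] shift mm [ 10.5   2.6 -28.4] rotvec [ 0.3022 -0.0095  0.1709] F [-0.4 -0.5 -0.5] w 0.0568
```

Request:
move_arm:
  rows: [-5.8,0.5,8,0.06,-0.002,0.034,0.35,-5.8,0.5,8,0.06,-0.002,0.034,0.35,-5.8,0.5,8,0.06,-0.002,0.034,0.35,-5.8,0.5,8,0.06,-0.002,0.034,0.35,-5.8,0.5,8,0.06,-0.002,0.034,0.35,0,0,0,0,0,0,0.35,0,0,0,0,0,0,0.35]

```text
time: 7.45
position: [0.4971, 0.0986, 0.1535]
tool_rot: [0.642, 0.704, 0.297, 0.063]
ft_force: [0.3, 0.3, -0.5]
grip_width: 0.0567
```

```bash
python3 -c "
from tgt import *
o=robot.get_obs();print(o['q'].round(3));delta(o,*grasp(SY,.170));delta(o,*grasp(SY,.091))"
```

```text
[-0.368  0.387  2.219  1.28   0.529 -1.602]
t 7.45 pos [0.4971 0.0986 0.1535] shift mm [1.  1.  0.8] rotvec [ 0.0044 -0.002   0.0028] F [ 0.3  0.3 -0.5] w 0.0567
t 7.45 pos [0.4971 0.0986 0.1535] shift mm [ 40.5   1.  -67.6] rotvec [ 0.0044 -0.002   0.0028] F [ 0.3  0.3 -0.5] w 0.0567
```

Good, off the singularity. Advance to the grasp.

Request:
move_arm:
  rows: [8.1,0.2,-13.5,0.001,0,0.001,0.35,8.1,0.2,-13.5,0.001,0,0.001,0.35,8.1,0.2,-13.5,0.001,0,0.001,0.35,8.1,0.2,-13.5,0.001,0,0,0.35,8.1,0.2,-13.5,0,0,0,0.35,0,0,0,0,0,0,0.35,0,0,0,0,0,0,0.35]

```text
time: 8.15
position: [0.5369, 0.1014, 0.0855]
tool_rot: [0.64, 0.705, 0.298, 0.059]
ft_force: [-0.4, 0.2, 0.1]
grip_width: 0.0566
```

```bash
python3 -c "
from tgt import *
o=robot.get_obs();print(o['q'].round(3));delta(o,*grasp(SY,.091))
c=robot.camera('wrist');save(c,'w4.png')"
```

```text
[-0.327  0.594  2.172  1.589  0.496 -1.916]
t 8.15 pos [0.5369 0.1014 0.0855] shift mm [ 0.8 -1.7  0.3] rotvec [-0.0013 -0.0035 -0.0034] F [-0.4  0.2  0.1] w 0.0566
```

View pics/w4.png

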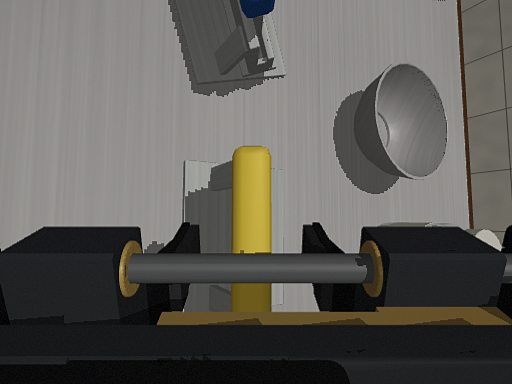

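Request:
move_arm:
  rows: [0,0,0,0,0,0,1,0,0,0,0,0,0,1,0,0,0,0,0,0,1,0,0,0,0,0,0,1,0,0,0,0,0,0,1,0,0,0,0,0,0,1]
  grip_force: 35

```text
time: 8.8
position: [0.5375, 0.1002, 0.0858]
tool_rot: [0.641, 0.705, 0.299, 0.06]
ft_force: [-0.7, -0.5, 1.4]
grip_width: 0.0211
```

Request:
move_arm:
  rows: [-5,0,8.7,0,0,0,1,-5,0,8.7,0,0,0,1,-5,0,8.7,0,0,0,1,-5,0,8.7,0,0,0,1,-5,0,8.7,0,0,0,1,-5,0,8.7,0,0,0,1,-5,0,8.7,0,0,0,1,-5,0,12,0,0,0,1,0,0,30,0,0,0,1,0,0,30,0,0,0,1,0,0,0,0,0,0,1]

```text
time: 9.9
position: [0.4991, 0.0997, 0.2217]
tool_rot: [0.639, 0.705, 0.3, 0.064]
ft_force: [0.3, -0.3, -1.8]
grip_width: 0.0218
```

```bash
python3 -c "
from tgt import *
o=robot.get_obs();print(o['q'].round(3));delta(o,*place(SLY,.091+.06))
c=robot.camera('scene');save(c,'s2.png')"
```

```text
[-0.369  0.219  2.136  0.95   0.645 -1.209]
t 9.9 pos [0.4991 0.0997 0.2217] shift mm [  58.6 -225.5  -76.6] rotvec [ 0.0537  0.5265 -0.197 ] F [ 0.3 -0.3 -1.8] w 0.0218
```

View pics/s2.png

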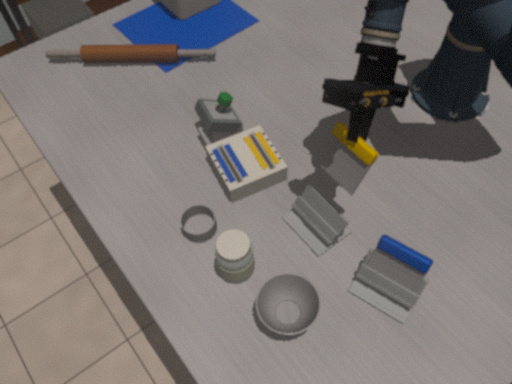

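Request:
move_arm:
  rows: [6.5,-25,0,0.006,0.0585,-0.022,1,6.5,-25,0,0.006,0.0585,-0.022,1,6.5,-25,0,0.006,0.0585,-0.022,1,6.5,-25,0,0.006,0.0585,-0.022,1,6.5,-25,0,0.006,0.0585,-0.022,1,6.5,-25,-10,0.006,0.0585,-0.022,1,6.5,-25,-15,0.006,0.0585,-0.022,1,6.5,-25,-20,0.006,0.0585,-0.022,1,6.5,-25,-15,0.006,0.0585,-0.022,1,0,0,0,0,0,0,1,0,0,0,0,0,0,1]

```text
time: 11.05
position: [0.555, -0.1239, 0.156]
tool_rot: [0.763, 0.622, 0.133, -0.116]
ft_force: [-0.1, -0.2, -1.4]
grip_width: 0.0211
```

```bash
python3 -c "
from tgt import *
o=robot.get_obs();print(o['q'].round(3));delta(o,*place(SLY,.091+.06))
c=robot.camera('scene');save(c,'s3.png');np.savez('/tmp/s3.npz',**c)
c=robot.camera('wrist');save(c,'w5.png');np.savez('/tmp/w5.npz',pos=o['position'],rot=o['tool_rot'],**c)
im=cv2.imread('pics/s3.png')[60:220,180:340];cv2.imwrite('pics/s3c.png',cv2.resize(im,None,fx=3.6,fy=3.6,interpolation=2))"
```

```text
[-0.608  0.552  1.594  0.349  1.175 -0.569]
t 11.05 pos [ 0.555  -0.1239  0.156 ] shift mm [  2.7  -1.9 -10.9] rotvec [-0.008 -0.01   0.003] F [-0.1 -0.2 -1.4] w 0.0211
```

View pics/s3c.png

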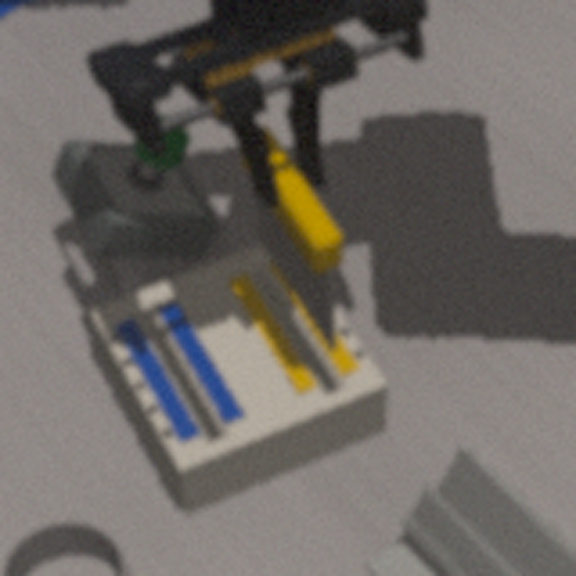

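View pics/w5.png

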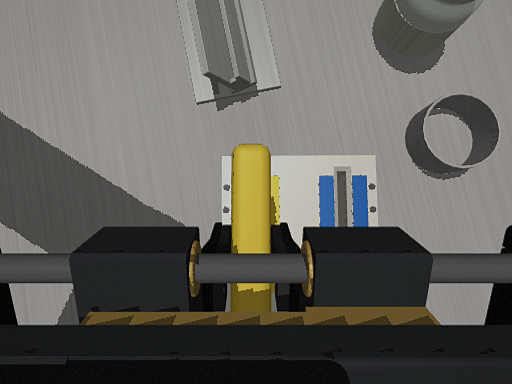

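```bash
cat > held.py <<'E'
from tgt import *
def held(f,cam,lo,hi,hr,Lz):
    d=np.load(f); o=dict(position=d['pos'],tool_rot=d['rot']) if cam=='wrist' else None
    P=pts(d,cam,o); hsv=cv2.cvtColor(d['color'],cv2.COLOR_RGB2HSV).astype(int)
    m=(hsv[...,0]>hr[0])&(hsv[...,0]<hr[1])&(hsv[...,1]>110)&np.all(P>np.array(lo),-1)&np.all(P<np.array(hi),-1)
    q=P[m];zt=np.percentile(q[:,2],97)
    print(f,m.sum(),'z pct',np.percentile(q[:,2],[2,50,90,97,99]).round(4))
    t=q[q[:,2]>zt-.006]
    c=t.mean(0);V=np.linalg.svd(t-c,full_matrices=False)[2][0];V*=np.sign(V[1])
    yh=np.array([-np.sin(RY),np.cos(RY),0]);xh=np.array([np.cos(RY),np.sin(RY),0])
    print('  dir',V.round(3),'yaw',np.degrees(np.arctan2(-V[0],V[1])).round(2),'slope',np.degrees(V[2]).round(2))
    for n,s in(('Y',SLY),('B',SLB)):
        print('  rel slot',n,'x',np.percentile((t-s)@xh*1000,[2,50,98]).round(1),'y',np.percentile((q-s)@yh*1000,[1,99]).round(1))
E
python3 -c "
from held import *
held('/tmp/w5.npz','wrist',[.4,-.25,.1],[.7,0,.24],(15,38),0)
held('/tmp/s3.npz','scene',[.4,-.25,.1],[.7,0,.24],(15,38),0)"
```

```text
/tmp/w5.npz 5391 z pct [0.182  0.1867 0.1878 0.1883 0.1887]
  dir [ 0.203  0.979 -0.006] yaw -11.71 slope -0.32
  rel slot Y x [-12.8  -2.8   7.4] y [-35.8  51.9]
  rel slot B x [-97.9 -87.9 -77.7] y [-35.9  51.8]
/tmp/s3.npz 384 z pct [0.1653 0.1851 0.1888 0.2036 0.2164]
  dir [-0.849  0.234  0.474] yaw 74.57 slope 27.16
  rel slot Y x [-15.   10.5  18. ] y [-39.5  54.5]
  rel slot B x [-100.   -74.5  -67.1] y [-39.6  54.3]
```

Request:
move_arm:
  rows: [1.4,-0.2,0,-0.004,-0.005,0.002,1,1.4,-0.2,0,-0.004,-0.005,0.001,1,0,0,-8,0,0,0,1,0,0,-8,0,0,0,1,0,0,-8,0,0,0,1,0,0,-8,0,0,0,1,0,0,-8,0,0,0,1,0,0,-8,0,0,0,1,0,0,0,0,0,0,1]

```text
time: 12.05
position: [0.558, -0.1247, 0.1092]
tool_rot: [0.762, 0.624, 0.134, -0.108]
ft_force: [-0.5, -0.2, -2.5]
grip_width: 0.0217
```

```bash
python3 -c "
from tgt import *
o=robot.get_obs();print(o['q'].round(3),o['moment']);delta(o,*place(SLY,.091))"
```

```text
[-0.604  0.615  1.631  0.366  1.065 -0.612] [-0.31918594 -0.05475072  0.07804695]
t 12.05 pos [ 0.558  -0.1247  0.1092] shift mm [ -0.4  -1.2 -24.1] rotvec [0.0029 0.0013 0.0001] F [-0.5 -0.2 -2.5] w 0.0217
```

No jamming; continue in small steps to the floor.

Request:
move_arm:
  rows: [0,0,-5,0,0,0,1,0,0,-5,0,0,0,1,0,0,-5,0,0,0,1,0,0,-4,0,0,0,1,0,0,-3,0,0,0,1,0,0,0,0,0,0,1]

```text
time: 12.65
position: [0.5586, -0.125, 0.0882]
tool_rot: [0.762, 0.624, 0.134, -0.108]
ft_force: [0.1, 0.6, -1.4]
grip_width: 0.0216
```

```bash
python3 -c "
from tgt import *
o=robot.get_obs();print(o['moment']);delta(o,*place(SLY,.091))"
```

```text
[-0.32352821 -0.010569    0.01275028]
t 12.65 pos [ 0.5586 -0.125   0.0882] shift mm [-0.9 -0.9 -3. ] rotvec [0.0039 0.003  0.    ] F [ 0.1  0.6 -1.4] w 0.0216
```

Request:
move_arm:
  rows: [0,0,-2,0,0,0,1,0,0,-1,0,0,0,1,0,0,-1,0,0,0,1,0,0,0,0,0,0,1]

```text
time: 13.05
position: [0.5593, -0.1257, 0.0855]
tool_rot: [0.762, 0.624, 0.135, -0.106]
ft_force: [-1.1, -1.8, 3.8]
grip_width: 0.0216
```

Request:
move_arm:
  rows: [0,0,0,0,0,0,0.35,0,0,0,0,0,0,0.35,0,0,0,0,0,0,0.35,0,0,0,0,0,0,0.35,0,0,20,0,0,0,0.35,0,0,30,0,0,0,0.35,0,0,40,0,0,0,0.35,0,0,40,0,0,0,0.35,0,0,40,0,0,0,0.35,0,0,0,0,0,0,0.35]

```text
time: 14.05
position: [0.5621, -0.1267, 0.2604]
tool_rot: [0.762, 0.625, 0.137, -0.101]
ft_force: [0.8, 0.2, 0.8]
grip_width: 0.0566
```

```bash
python3 -c "
from held import *
o=robot.get_obs();print(o['q'].round(3));delta(o,*grasp(SB,.17+.05))
c=robot.camera('scene');save(c,'s4.png');np.savez('/tmp/s4.npz',**c)
c=robot.camera('wrist');save(c,'w6.png');np.savez('/tmp/w6.npz',pos=o['position'],rot=o['tool_rot'],**c)
im=cv2.imread('pics/s4.png')[60:220,180:340];cv2.imwrite('pics/s4c.png',cv2.resize(im,None,fx=3.6,fy=3.6,interpolation=2))
held('/tmp/w6.npz','wrist',[.4,-.25,.07],[.7,0,.24],(15,38),0)
held('/tmp/s4.npz','scene',[.4,-.25,.07],[.7,0,.24],(15,38),0)"
```

```text
[-0.604  0.424  1.485  0.326  1.368 -0.496]
t 14.05 pos [ 0.5621 -0.1267  0.2604] shift mm [-97.6 404.1 -62.8] rotvec [ 0.0354 -0.5116  0.4988] F [0.8 0.2 0.8] w 0.0566
/tmp/w6.npz 1430 z pct [0.1143 0.1191 0.1204 0.1208 0.1212]
  dir [ 0.198  0.98  -0.006] yaw -11.43 slope -0.33
  rel slot Y x [-5.6  4.2 14. ] y [-25.3  50.9]
  rel slot B x [-90.6 -80.9 -71. ] y [-25.5  50.8]
/tmp/s4.npz 435 z pct [0.0937 0.1142 0.1172 0.118  0.1184]
  dir [0.2   0.98  0.001] yaw -11.52 slope 0.05
  rel slot Y x [-6.   3.9 12.9] y [-54.7  52.7]
  rel slot B x [-91.1 -81.1 -72.1] y [-54.8  52.6]
```

View pics/s4c.png

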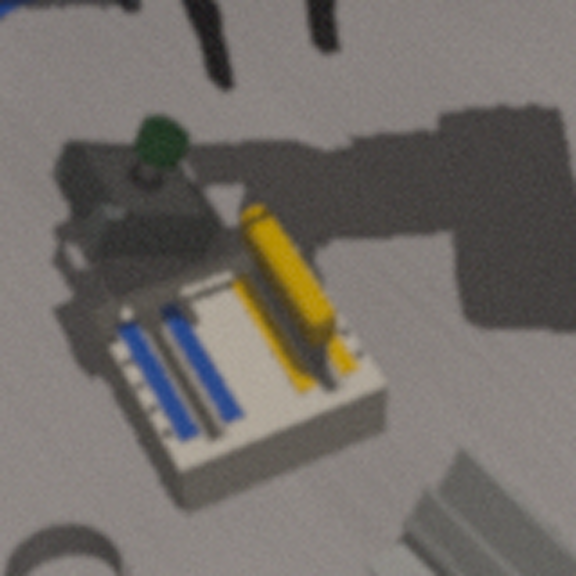

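View pics/w6.png

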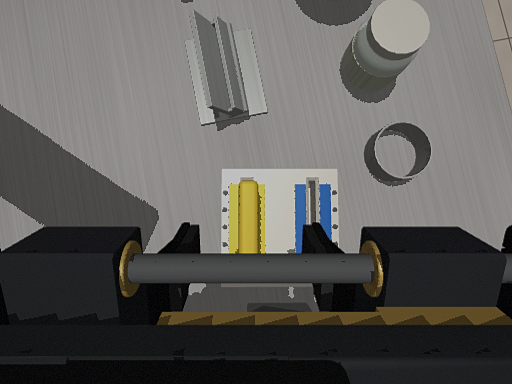

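Request:
move_arm:
  rows: [-8.9,36.7,0,0.0032,-0.0465,0.0453,0.35,-8.9,36.7,0,0.0032,-0.0465,0.0453,0.35,-8.9,36.7,0,0.0032,-0.0465,0.0453,0.35,-8.9,36.7,0,0.0032,-0.0465,0.0453,0.35,-8.9,36.7,0,0.0032,-0.0465,0.0453,0.35,-8.9,36.7,0,0.0032,-0.0465,0.0453,0.35,-8.9,36.7,0,0.0032,-0.0465,0.0453,0.35,-8.9,36.7,0,0.0032,-0.0465,0.0453,0.35,-8.9,36.7,-20,0.0032,-0.0465,0.0453,0.35,-8.9,36.7,-20,0.0032,-0.0465,0.0453,0.35,-8.6,37,-20,0.0032,-0.0465,0.0453,0.35,0,0,0,0,0,0,0.35]

```text
time: 15.35
position: [0.4536, 0.2818, 0.1896]
tool_rot: [0.526, 0.797, 0.298, 0.004]
ft_force: [-1.4, -0.4, -1.0]
grip_width: 0.0569
```

```bash
python3 -c "
from held import *
o=robot.get_obs();print(o['q'].round(3));delta(o,*grasp(SB,.17));
c=robot.camera('wrist');save(c,'w7.png');np.savez('/tmp/w7.npz',pos=o['position'],rot=o['tool_rot'],**c)
"
python3 scr.py /tmp/w7.npz wrist
```

```text
[ 0.043  0.317  2.112  1.019  0.566 -1.206]
t 15.35 pos [0.4536 0.2818 0.1896] shift mm [ 34.7   3.2 -35.3] rotvec [ 0.0006 -0.0256 -0.0079] F [-1.4 -0.4 -1. ] w 0.0569
/tmp/w7.npz b 1952 c [0.5101 0.2957 0.1119] y [-0.301  0.954  0.002] yaw 17.51
  x [0.5439 0.5449 0.5543 0.5638 0.5649] y [0.0674 0.0711 0.1329 0.1686 0.1724] z [-0.1957 -0.1943 -0.1904 -0.1889 -0.1883]
  origin est [0.5613 0.3028 0.0227]
```

View pics/w7.png

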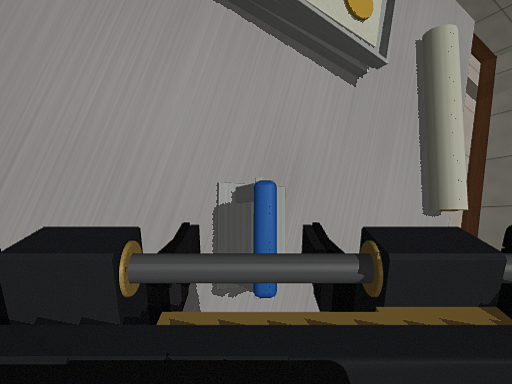

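Request:
move_arm:
  rows: [6.8,0.7,-7,0,-0.005,-0.0016,0.35,6.8,0.7,-7,0,-0.005,-0.0016,0.35,6.8,0.7,-7,0,-0.005,-0.0016,0.35,6.8,0.7,-7,0,-0.005,-0.0016,0.35,6.8,0.7,-7,0,-0.005,-0.0016,0.35,0,0,0,0,0,0,0.35,0,0,0,0,0,0,0.35]

```text
time: 16.1
position: [0.4957, 0.2815, 0.1595]
tool_rot: [0.526, 0.792, 0.308, 0.021]
ft_force: [0.2, -0.6, -0.3]
grip_width: 0.0566
```

```bash
sed -i 's/\[.5628,.302,.0225\]/[.562,.3025,.0225]/' tgt.py; python3 -c "
from held import *
o=robot.get_obs();print(o['q'].round(3));delta(o,*grasp(SB,.17));delta(o,*grasp(SB,.091))
"
```

```text
[ 0.043  0.423  2.082  1.193  0.505 -1.395]
t 16.1 pos [0.4957 0.2815 0.1595] shift mm [-8.1  4.  -5.2] rotvec [0.0007 0.0121 0.0081] F [ 0.2 -0.6 -0.3] w 0.0566
t 16.1 pos [0.4957 0.2815 0.1595] shift mm [ 29.5  16.  -73.6] rotvec [0.0007 0.0121 0.0081] F [ 0.2 -0.6 -0.3] w 0.0566
```

Request:
move_arm:
  rows: [-4,2,-3,0,0.006,0.004,0.35,-4,2,-2,0,0.006,0.004,0.35,7.5,2.4,-13.7,0,0,0,0.35,7.5,2.4,-13.7,0,0,0,0.35,7.5,2.4,-13.7,0,0,0,0.35,7.5,2.4,-13.7,0,0,0,0.35,3.8,1.2,-6.8,0,0,0,0.35,0,0,0,0,0,0,0.35,0,0,0,0,0,0,0.35]

```text
time: 17.0
position: [0.5205, 0.2973, 0.0932]
tool_rot: [0.524, 0.795, 0.305, 0.015]
ft_force: [0.1, 0.1, -0.3]
grip_width: 0.0563
```

```bash
python3 -c "
from held import *
o=robot.get_obs();print(o['q'].round(3));delta(o,*grasp(SB,.091))
c=robot.camera('wrist');save(c,'w8.png')"
```

```text
[ 0.075  0.595  2.048  1.441  0.462 -1.653]
t 17.0 pos [0.5205 0.2973 0.0932] shift mm [ 4.6  0.2 -7.4] rotvec [ 0.0003  0.0003 -0.0018] F [ 0.1  0.1 -0.3] w 0.0563
```

View pics/w8.png

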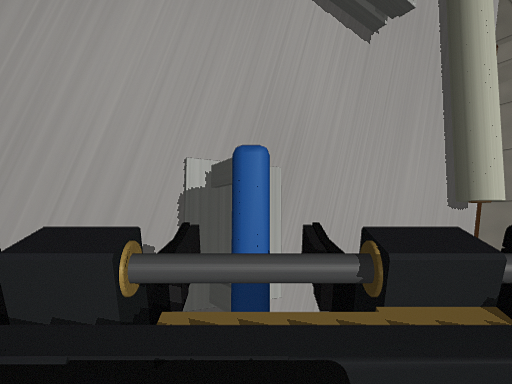

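Handle centred (column 251 between the jaws). Finish the approach, close, and draw out along (-0.476,-0.152,0.866).

Request:
move_arm:
  rows: [2,0,-3.4,0,0,0,0.35,2,0,-3.2,0,0,0,0.35,0,0,0,0,0,0,0.35,0,0,0,0,0,0,1,0,0,0,0,0,0,1,0,0,0,0,0,0,1,0,0,0,0,0,0,1,0,0,0,0,0,0,1,0,0,0,0,0,0,1]
  grip_force: 35

```text
time: 17.95
position: [0.5249, 0.2971, 0.0864]
tool_rot: [0.524, 0.795, 0.305, 0.015]
ft_force: [-0.4, -0.2, 1.2]
grip_width: 0.0214
```

Request:
move_arm:
  rows: [-4.8,-1.5,8.7,0,0,0,1,-4.8,-1.5,8.7,0,0,0,1,-4.8,-1.5,8.7,0,0,0,1,-4.8,-1.5,8.7,0,0,0,1,-4.8,-1.5,8.7,0,0,0,1,-4.8,-1.5,8.7,0,0,0,1,-4.8,-1.5,8.7,0,0,0,1,-4.8,-1.5,8.7,0,0,0,1,0,0,25,0,0,0,1,0,0,25,0,0,0,1,0,0,20,0,0,0,1,0,0,0,0,0,0,1]

```text
time: 19.15
position: [0.4878, 0.2853, 0.2284]
tool_rot: [0.523, 0.795, 0.306, 0.017]
ft_force: [0.4, -0.1, -2.1]
grip_width: 0.0215
```

```bash
python3 -c "
from held import *
o=robot.get_obs();print(o['q'].round(3));delta(o,*place(SLB,.091+.1))
"
```

```text
[ 0.051  0.273  2.015  0.885  0.622 -1.035]
t 19.15 pos [0.4878 0.2853 0.2284] shift mm [ 153.3 -427.8  -43.3] rotvec [-0.0275  0.5343 -0.4984] F [ 0.4 -0.1 -2.1] w 0.0215
```

Request:
move_arm:
  rows: [12.8,-35.7,2,-0.0023,0.0445,-0.0415,1,12.8,-35.7,2,-0.0023,0.0445,-0.0415,1,12.8,-35.7,2,-0.0023,0.0445,-0.0415,1,12.8,-35.7,2,-0.0023,0.0445,-0.0415,1,12.8,-35.7,0,-0.0023,0.0445,-0.0415,1,12.8,-35.7,0,-0.0023,0.0445,-0.0415,1,12.8,-35.7,0,-0.0023,0.0445,-0.0415,1,12.8,-35.7,0,-0.0023,0.0445,-0.0415,1,12.8,-35.7,0,-0.0023,0.0445,-0.0415,1,12.8,-35.7,0,-0.0023,0.0445,-0.0415,1,12.8,-35.7,0,-0.0023,0.0445,-0.0415,1,12.8,-35.7,0,-0.0023,0.0445,-0.0415,1]

```text
time: 20.35
position: [0.6399, -0.1439, 0.2316]
tool_rot: [0.763, 0.622, 0.133, -0.114]
ft_force: [0.6, -0.8, -2.8]
grip_width: 0.0214
```

Request:
move_arm:
  rows: [0,0,0,0,0,0,1,0,0,0,0,0,0,1]

```text
time: 20.55
position: [0.6397, -0.1433, 0.2314]
tool_rot: [0.763, 0.623, 0.133, -0.114]
ft_force: [0.7, 0.0, -2.9]
grip_width: 0.0211
```

```bash
python3 -c "
from held import *
o=robot.get_obs();print(o['q'].round(3));delta(o,*place(SLB,.091+.055))
"
```

```text
[-0.558  0.577  1.295  0.331  1.415 -0.433]
t 20.55 pos [ 0.6397 -0.1433  0.2314] shift mm [  1.4   0.8 -91.2] rotvec [-0.0055 -0.0073  0.0011] F [ 0.7  0.  -2.9] w 0.0211
```

Request:
move_arm:
  rows: [0.7,0.4,-20,-0.003,-0.004,0.001,1,0.7,0.4,-20,-0.0025,-0.0035,0,1,0,0,-20,0,0,0,1,0,0,-20,0,0,0,1,0,0,-5,0,0,0,1,0,0,0,0,0,0,1,0,0,0,0,0,0,1]

```text
time: 21.25
position: [0.6419, -0.1419, 0.1497]
tool_rot: [0.762, 0.624, 0.135, -0.108]
ft_force: [0.1, 0.2, -2.0]
grip_width: 0.0213
```

```bash
python3 -c "
from held import *
o=robot.get_obs();print(o['q'].round(3));delta(o,*place(SLB,.091))
c=robot.camera('scene');save(c,'s5.png');np.savez('/tmp/s5.npz',**c)
c=robot.camera('wrist');save(c,'w9.png');np.savez('/tmp/w9.npz',pos=o['position'],rot=o['tool_rot'],**c)
im=cv2.imread('pics/s5.png')[60:220,180:340];cv2.imwrite('pics/s5c.png',cv2.resize(im,None,fx=3.6,fy=3.6,interpolation=2))
held('/tmp/w9.npz','wrist',[.55,-.3,.12],[.75,0,.24],(100,130),0)
held('/tmp/s5.npz','scene',[.55,-.3,.12],[.75,0,.24],(100,130),0)"
```

```text
[-0.554  0.659  1.379  0.345  1.244 -0.491]
t 21.25 pos [ 0.6419 -0.1419  0.1497] shift mm [ -0.8  -0.6 -64.6] rotvec [ 0.0033  0.0039 -0.0007] F [ 0.1  0.2 -2. ] w 0.0213
/tmp/w9.npz 5626 z pct [0.1748 0.1796 0.1807 0.1813 0.1999]
  dir [ 0.2    0.979 -0.025] yaw -11.56 slope -1.41
  rel slot Y x [75.5 85.5 95.9] y [-36.2  54.5]
  rel slot B x [-9.6  0.4 10.8] y [-36.3  54.4]
/tmp/s5.npz 359 z pct [0.164  0.1783 0.181  0.1822 0.1901]
  dir [ 0.25   0.968 -0.02 ] yaw -14.49 slope -1.13
  rel slot Y x [76.5 86.4 97.8] y [-43.9  56.5]
  rel slot B x [-8.5  1.3 12.7] y [-44.1  56.4]
```

View pics/s5c.png

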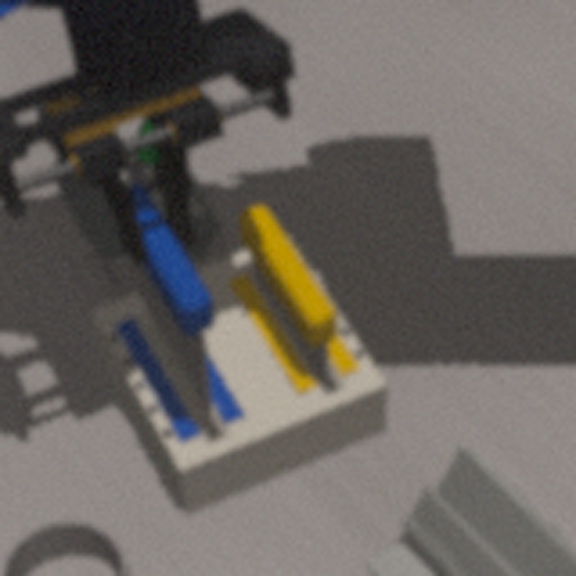

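Request:
move_arm:
  rows: [-0.6,-1.5,-4,0.002,0.002,0,1,0,0,-9,0,0,0,1,0,0,-9,0,0,0,1,0,0,-9,0,0,0,1,0,0,-9,0,0,0,1,0,0,-8,0,0,0,1,0,0,0,0,0,0,1]

```text
time: 22.05
position: [0.6401, -0.1434, 0.0992]
tool_rot: [0.762, 0.624, 0.134, -0.111]
ft_force: [-0.4, -0.3, -2.0]
grip_width: 0.021
```

Request:
move_arm:
  rows: [0,0,-5,0,0,0,1,0,0,-4,0,0,0,1,0,0,-3,0,0,0,1,0,0,-1,0,0,0,1,0,0,0,0,0,0,1]

```text
time: 22.55
position: [0.641, -0.1439, 0.0879]
tool_rot: [0.762, 0.624, 0.134, -0.109]
ft_force: [0.9, -0.2, -1.9]
grip_width: 0.0214
```

Request:
move_arm:
  rows: [0,0,-2,0,0,0,1,0,0,-1,0,0,0,1,0,0,0,0,0,0,1]

```text
time: 22.85
position: [0.6416, -0.1445, 0.0863]
tool_rot: [0.762, 0.624, 0.135, -0.108]
ft_force: [-0.9, -1.2, 4.3]
grip_width: 0.0215
```

Request:
move_arm:
  rows: [0,0,0,0,0,0,0.35,0,0,0,0,0,0,0.35,0,0,0,0,0,0,0.35,0,0,0,0,0,0,0.35,0,0,20,0,0,0,0.35,0,0,30,0,0,0,0.35,0,0,40,0,0,0,0.35,0,0,40,0,0,0,0.35,0,0,40,0,0,0,0.35,0,0,0,0,0,0,0.35]

```text
time: 23.85
position: [0.6445, -0.1453, 0.2618]
tool_rot: [0.762, 0.625, 0.137, -0.103]
ft_force: [1.6, -0.4, 0.3]
grip_width: 0.0563
```

```bash
python3 -c "
from held import *
o=robot.get_obs();print(o['q'].round(3),o['position'])
c=robot.camera('scene');save(c,'s6.png');np.savez('/tmp/s6.npz',**c)
c=robot.camera('wrist');save(c,'w10.png');np.savez('/tmp/w10.npz',pos=o['position'],rot=o['tool_rot'],**c)
im=cv2.imread('pics/s6.png')[60:220,180:340];cv2.imwrite('pics/s6c.png',cv2.resize(im,None,fx=3.6,fy=3.6,interpolation=2))
for f,c in(('w10','wrist'),('s6','scene')):
  held('/tmp/%s.npz'%f,c,[.55,-.3,.07],[.75,0,.24],(100,130),0)
  held('/tmp/%s.npz'%f,c,[.45,-.3,.07],[.75,0,.24],(15,38),0)
"
```

```text
[-0.557  0.546  1.263  0.329  1.451 -0.42 ] [ 0.64452812 -0.14532709  0.26183392]
/tmp/w10.npz 1468 z pct [0.1145 0.1195 0.1207 0.1212 0.1215]
  dir [ 0.201  0.98  -0.004] yaw -11.61 slope -0.2
  rel slot Y x [78.6 88.4 98.2] y [-27.1  51.7]
  rel slot B x [-6.5  3.3 13.2] y [-27.2  51.6]
/tmp/w10.npz 1291 z pct [0.1001 0.1188 0.1201 0.1207 0.1211]
  dir [ 0.255  0.967 -0.008] yaw -14.75 slope -0.44
  rel slot Y x [-4.9  4.6 14.4] y [-18.7  50.7]
  rel slot B x [-90.  -80.5 -70.6] y [-18.8  50.6]
/tmp/s6.npz 376 z pct [0.0984 0.1147 0.1174 0.1183 0.119 ]
  dir [ 0.211  0.978 -0.003] yaw -12.16 slope -0.18
  rel slot Y x [77.8 87.9 96.9] y [-51.5  53.9]
  rel slot B x [-7.2  2.9 11.8] y [-51.6  53.8]
/tmp/s6.npz 435 z pct [0.0936 0.1143 0.1173 0.1183 0.1188]
  dir [ 0.196  0.981 -0.003] yaw -11.29 slope -0.17
  rel slot Y x [-6.1  3.7 12.7] y [-52.6  53.1]
  rel slot B x [-91.1 -81.3 -72.3] y [-52.7  53. ]
```

View pics/s6c.png

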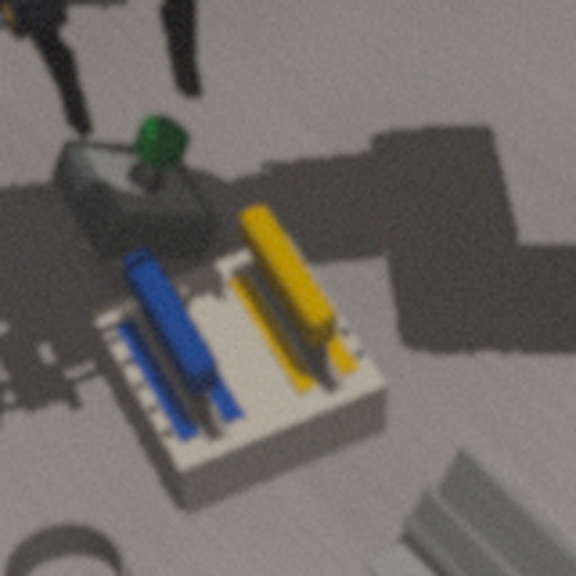

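```bash
cat > knob.py <<'E'
from tgt import *
xh=np.array([np.cos(RY),np.sin(RY),0]);yh=np.array([-np.sin(RY),np.cos(RY),0]);t=np.radians(29)
ax=np.array([0,0,1])*np.cos(t)-xh*np.sin(t); px=xh*np.cos(t)+np.array([0,0,1])*np.sin(t)
K0=np.array([.548,-.284,.105])
def run(f,cam):
    d=np.load(f); o=dict(position=d['pos'],tool_rot=d['rot']) if cam=='wrist' else None
    P=pts(d,cam,o); hsv=cv2.cvtColor(d['color'],cv2.COLOR_RGB2HSV).astype(int)
    near=np.linalg.norm(P-K0,axis=-1)<.09
    g=near&(hsv[...,0]>45)&(hsv[...,0]<85)&(hsv[...,1]>110)
    q=P[g]-K0; f5=lambda a:(np.percentile(q@a,[2,10,50,90,98])*1000).round(1)
    print(f,g.sum(),'px',f5(px),'yh',f5(yh),'ax',f5(ax))
    n=near&~g&(P[...,2]>.02); q=P[n]-K0
    for lo in range(-60,61,20):
        s=q[(abs(q@px*1000-lo)<5)&(abs(q@yh)<.035)]
        if len(s): print('  face px',lo,'ax',np.percentile(s@ax*1000,[10,50,90]).round(1),len(s))
if __name__=='__main__':
    for f,c in (('w1','wrist'),('top0','top'),('scene0','scene'),('s6','scene')): run('/tmp/%s.npz'%f,c)
E
python3 knob.py
```

```text
/tmp/w1.npz 438 px [-12.2  -6.7   6.2  17.9  19.8] yh [-13.7  -8.5   5.   16.6  18.5] ax [-10.1  -4.1   7.4   9.1   9.6]
  face px -60 ax [-62.1 -58.6 -55.9] 12
  face px -40 ax [-40.5 -39.3 -38.2] 191
  face px -20 ax [-39.2 -38.2 -37.3] 96
  face px 0 ax [-39.5 -38.3 -32.4] 101
  face px 20 ax [-39.7 -38.5 -37.5] 208
  face px 40 ax [-40.5 -39.4 -38. ] 193
/tmp/top0.npz 110 px [-10.5  -5.8   5.5  16.5  19.5] yh [-12.2  -9.7   1.   11.   13.7] ax [ 0.2  6.6  9.4 12.1 13.9]
  face px -60 ax [-60.7 -55.3 -52.5] 13
  face px -40 ax [-40.1 -37.6 -34.4] 77
  face px -20 ax [-38.6 -36.2 -33.9] 42
  face px 0 ax [-39.2 -35.8   9.5] 54
  face px 20 ax [-39.1 -36.   -7.6] 100
  face px 40 ax [-40.4 -37.7 -34.3] 92
/tmp/scene0.npz 77 px [-5.1 -2.4  9.  18.6 20.4] yh [-9.5 -5.5  6.1 14.6 16.1] ax [-1.1  1.5  6.2  8.6  9.5]
  face px -40 ax [-41.8 -40.4 -39. ] 40
  face px -20 ax [-40.7 -39.6 -37.3] 35
  face px 0 ax [-40.2 -34.3   1.1] 75
  face px 20 ax [-40.7 -38.8  -4.1] 104
  face px 40 ax [-43.3 -40.5 -38.7] 80
/tmp/s6.npz 48 px [-1.4  9.8 16.7 20.  21.2] yh [-7.  -3.5  4.1 11.1 14.9] ax [-10.2  -5.9   3.9   8.1   8.8]
  face px -40 ax [-42.1 -40.4 -38.7] 41
  face px -20 ax [-40.5 -39.4 -38. ] 41
  face px 0 ax [-40.  -32.8   7.2] 99
  face px 20 ax [-41.  -38.9  -2.3] 89
  face px 40 ax [-42.2 -40.3 -38.5] 76
```

```bash
cat >> knob.py <<'E'
KC=K0+.0035*px+.002*yh-.0045*ax
def kt(h): return KC+ax*(h-.019),tool(px,ax)
E
python3 -c "
from knob import *
print(KC,ax)
o=robot.get_obs();delta(o,*kt(.08));delta(o,*kt(.001))"
```

```text
[ 0.55353469 -0.28307574  0.10276104] [-0.4752449   0.09582618  0.87461971]
t 23.95 pos [ 0.6413 -0.1441  0.256 ] shift mm [-116.8 -133.2  -99.8] rotvec [-0.4309 -0.421  -0.0885] F [ 0.4 -0.4  0.3] w 0.0565
t 23.95 pos [ 0.6413 -0.1441  0.256 ] shift mm [ -79.2 -140.7 -168.9] rotvec [-0.4309 -0.421  -0.0885] F [ 0.4 -0.4  0.3] w 0.0565
```

Request:
move_arm:
  rows: [-11.7,-13.3,-5,-0.043,-0.042,-0.009,0.35,-11.7,-13.3,-5,-0.043,-0.042,-0.009,0.35,-11.7,-13.3,-5,-0.043,-0.042,-0.009,0.35,-11.7,-13.3,-5,-0.043,-0.042,-0.009,0.35,-11.7,-13.3,-10,-0.043,-0.042,-0.009,0.35,-11.7,-13.3,-10,-0.043,-0.042,-0.009,0.35,-11.7,-13.3,-15,-0.043,-0.042,-0.009,0.35,-11.7,-13.3,-15,-0.043,-0.042,-0.009,0.35,-11.7,-13.3,-15,-0.043,-0.042,-0.009,0.35,-11.7,-13.3,-15,-0.043,-0.042,-0.009,0.35,0,0,0,0,0,0,0.35,0,0,0,0,0,0,0.35]

```text
time: 25.15
position: [0.5237, -0.2756, 0.1539]
tool_rot: [0.751, 0.612, 0.159, 0.189]
ft_force: [-0.0, -0.2, 0.8]
grip_width: 0.0565
```

```bash
python3 -c "
from knob import *
o=robot.get_obs();print(o['q'].round(3));delta(o,*kt(.08));delta(o,*kt(.001))
c=robot.camera('wrist');save(c,'w11.png');np.savez('/tmp/w11.npz',pos=o['position'],rot=o['tool_rot'],**c);run('/tmp/w11.npz','wrist')"
```

```text
[-0.842  0.429  1.961  0.735  0.449 -1.262]
t 25.15 pos [ 0.5237 -0.2756  0.1539] shift mm [ 0.9 -1.6  2.2] rotvec [-0.0085 -0.0059  0.0022] F [-0.  -0.2  0.8] w 0.0565
t 25.15 pos [ 0.5237 -0.2756  0.1539] shift mm [ 38.4  -9.2 -66.9] rotvec [-0.0085 -0.0059  0.0022] F [-0.  -0.2  0.8] w 0.0565
/tmp/w11.npz 1676 px [-13.3  -9.5   2.2  14.6  17.9] yh [-14.4  -9.8   3.4  15.8  18.2] ax [-6.7  4.7  7.9  9.   9.6]
  face px -60 ax [-62.4 -58.9 -55.6] 207
  face px -40 ax [-40.3 -39.2 -38.3] 791
  face px -20 ax [-39.1 -38.2 -37.3] 738
  face px 0 ax [-39.2 -38.3 -37.3] 303
  face px 20 ax [-39.3 -38.4 -37.6] 557
  face px 40 ax [-40.3 -39.3 -38.3] 784
```

View pics/w11.png

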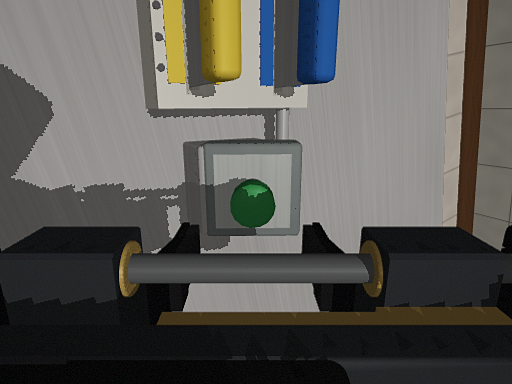

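Request:
move_arm:
  rows: [6.3,-1.5,-11.2,-0.0014,-0.001,0,0.35,6.3,-1.5,-11.2,-0.0014,-0.001,0,0.35,6.3,-1.5,-11.2,-0.0014,-0.001,0,0.35,6.3,-1.5,-11.2,-0.0014,-0.001,0,0.35,6.3,-1.5,-11.2,-0.0014,-0.001,0,0.35,6.2,-1.5,-10.9,-0.0014,-0.001,0,0.35,0,0,0,0,0,0,0.35,0,0,0,0,0,0,0.35]

```text
time: 26.0
position: [0.5633, -0.2853, 0.0892]
tool_rot: [0.748, 0.613, 0.159, 0.197]
ft_force: [0.2, -0.2, -0.4]
grip_width: 0.0565
```

```bash
python3 -c "
from knob import *
o=robot.get_obs();print(o['q'].round(3));delta(o,*kt(.001))"
```

```text
[-0.792  0.591  1.926  0.985  0.331 -1.492]
t 26.0 pos [ 0.5633 -0.2853  0.0892] shift mm [-1.3  0.5 -2.1] rotvec [ 0.0042  0.0039 -0.0002] F [ 0.2 -0.2 -0.4] w 0.0565
```

Request:
move_arm:
  rows: [-0.6,0,-1,0,0,0,0.5,0,0,0,0,0,0,1,0,0,0,0,0,0,1,0,0,0,0,0,0,1,0,0,0,0,0,0,1,0,0,0,0,0,0,1]
  grip_force: 45

```text
time: 26.6
position: [0.5608, -0.2852, 0.0874]
tool_rot: [0.749, 0.613, 0.158, 0.196]
ft_force: [-5.2, -1.4, 1.8]
grip_width: 0.0319
```

```bash
python3 -c "
from knob import *
o=robot.get_obs();print(o['q'].round(3),o['moment'].round(2));delta(o,*kt(.001))"
```

```text
[-0.795  0.593  1.931  0.995  0.328 -1.504] [-0.05  0.91 -0.14]
t 26.6 pos [ 0.5608 -0.2852  0.0874] shift mm [ 1.3  0.4 -0.4] rotvec [0.0037 0.0019 0.0012] F [-5.2 -1.4  1.8] w 0.0319
```

```bash
python3 -c "
from knob import *
c=robot.camera('scene');save(c,'s7.png');im=c['color'][60:180,160:320,::-1];cv2.imwrite('pics/s7c.png',cv2.resize(im,None,fx=4,fy=4,interpolation=2))
o=robot.get_obs()
c=robot.camera('wrist');save(c,'w12.png');print(o['grip_width'],o['ft_force'])"
```

```text
0.03244930372600191 [-5.02103975  0.2361029   0.62422683]
```

View pics/s7c.png

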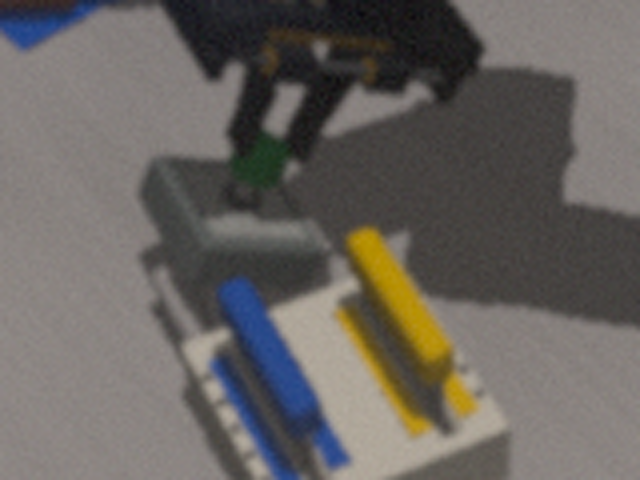

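View pics/w12.png

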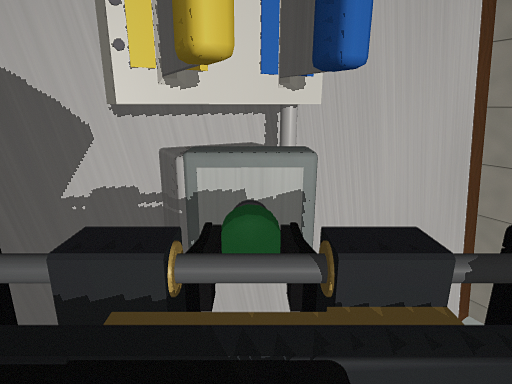

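Request:
move_arm:
  rows: [-1.9,0.4,3.5,0,0,0,1,-1.9,0.4,3.5,0,0,0,1,-1.9,0.4,3.5,0,0,0,1,-1.9,0.4,3.5,0,0,0,1,0,0,0,0,0,0,1]

```text
time: 27.2
position: [0.5533, -0.2836, 0.1018]
tool_rot: [0.749, 0.613, 0.158, 0.196]
ft_force: [-6.7, -2.0, -1.5]
grip_width: 0.032
```

```bash
python3 -c "
from knob import *
o=robot.get_obs();print(o['moment'].round(2),o['ft_force']@ax, o['ft_force']@px);delta(o,*kt(.023))
c=robot.camera('scene');save(c,'s8.png');im=c['color'][60:180,160:320,::-1];cv2.imwrite('pics/s8c.png',cv2.resize(im,None,fx=4,fy=4,interpolation=2))"
```

```text
[-0.13  1.5  -0.25] 1.6759519875793545 -6.075265925819131
t 27.2 pos [ 0.5533 -0.2836  0.1018] shift mm [-1.6  0.9  4.5] rotvec [0.0041 0.0022 0.0011] F [-6.7 -2.  -1.5] w 0.032
```

View pics/s8c.png

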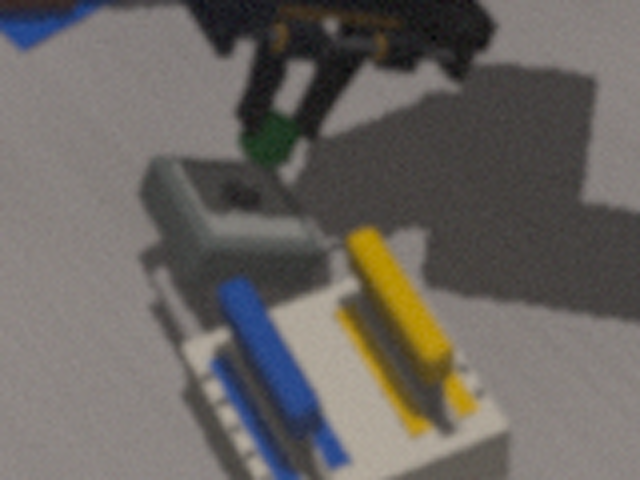

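Request:
move_arm:
  rows: [-1,0.2,1.8,0,0,0,1,-1,0.2,1.8,0,0,0,1,-0.7,0.1,1.3,0,0,0,1,-0.5,0.1,0.9,0,0,0,1,0,0,0,0,0,0,1]

```text
time: 27.75
position: [0.5507, -0.2831, 0.1067]
tool_rot: [0.749, 0.613, 0.158, 0.196]
ft_force: [-1.2, -3.8, -13.7]
grip_width: 0.0323
```

```bash
python3 -c "
from knob import *
o=robot.get_obs();print(o['moment'].round(2),o['ft_force']@ax, o['ft_force']@px);delta(o,*kt(.023))"
```

```text
[-0.25  1.61 -0.28] -11.815881327039172 -7.021988822763315
t 27.75 pos [ 0.5507 -0.2831  0.1067] shift mm [ 1.   0.4 -0.4] rotvec [0.0032 0.0019 0.0009] F [ -1.2  -3.8 -13.7] w 0.0323
```

Request:
move_arm:
  rows: [0,0,0,0,0,0,1,0,0,0,0,0,0,1,0,0,0,0,0,0,1,0,0,0,0,0,0,1,0,0,0,0,0,0,1,0,0,0,0,0,0,1,0,0,0,0,0,0,1,0,0,0,0,0,0,1,0,0,0,0,0,0,1,0,0,0,0,0,0,1,0,0,0,0,0,0,1,0,0,0,0,0,0,1]

```text
time: 28.95
position: [0.5506, -0.283, 0.1069]
tool_rot: [0.749, 0.613, 0.158, 0.196]
ft_force: [0.6, -5.0, -22.9]
grip_width: 0.032
```

Request:
move_arm:
  rows: [0,0,0,0,0,0,1,0,0,0,0,0,0,1,0,0,0,0,0,0,1,0,0,0,0,0,0,1,0,0,0,0,0,0,1,0,0,0,0,0,0,1,0,0,0,0,0,0,1,0,0,0,0,0,0,1,0,0,0,0,0,0,1,0,0,0,0,0,0,1,0,0,0,0,0,0,1,0,0,0,0,0,0,1]

```text
time: 30.15
position: [0.5506, -0.283, 0.1068]
tool_rot: [0.749, 0.613, 0.158, 0.196]
ft_force: [0.5, -5.1, -22.5]
grip_width: 0.0315
```

Request:
move_arm:
  rows: [0,0,0,0,0,0,1,0,0,0,0,0,0,1,0,0,0,0,0,0,1,0,0,0,0,0,0,1,0,0,0,0,0,0,1,0,0,0,0,0,0,1,0,0,0,0,0,0,1,0,0,0,0,0,0,1,0,0,0,0,0,0,1,0,0,0,0,0,0,1,0,0,0,0,0,0,1,0,0,0,0,0,0,1]

```text
time: 31.35
position: [0.5506, -0.283, 0.1069]
tool_rot: [0.749, 0.613, 0.158, 0.196]
ft_force: [1.7, -5.3, -22.7]
grip_width: 0.0318
```

```bash
python3 -c "
from knob import *
c=robot.camera('scene');save(c,'s9.png');np.savez('/tmp/s9.npz',**c);im=c['color'][60:180,160:320,::-1];cv2.imwrite('pics/s9c.png',cv2.resize(im,None,fx=4,fy=4,interpolation=2))
o=robot.get_obs();print(o['ft_force']@ax,o['ft_force']@px,o['time'],o['position'])"
```

```text
-21.018323446269125 -9.810875013277716 31.4 [ 0.55064182 -0.28306629  0.10687355]
```

View pics/s9c.png

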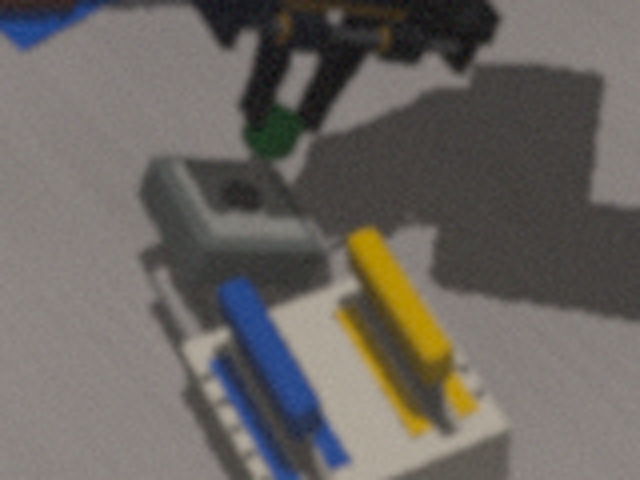

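Request:
move_arm:
  rows: [1.9,-0.4,-3.5,0,0,0,1,1.9,-0.4,-3.5,0,0,0,1,1.9,-0.4,-3.5,0,0,0,1,1.9,-0.4,-3.5,0,0,0,1,1.9,-0.4,-3.5,0,0,0,1,1.4,-0.3,-2.6,0,0,0,1,0.5,0,-0.9,0,0,0,1,0,0,0,0,0,0,1,0,0,0,0,0,0,1]

```text
time: 32.3
position: [0.561, -0.2852, 0.0877]
tool_rot: [0.749, 0.613, 0.158, 0.197]
ft_force: [-11.0, -2.4, -5.2]
grip_width: 0.0321
```

```bash
python3 -c "
from knob import *
o=robot.get_obs();print(o['ft_force']@ax,o['ft_force']@px,o['time'],o['position']);delta(o,*kt(0.001))"
```

```text
0.4236247835094134 -11.542937564385138 32.3 [ 0.56101323 -0.28519968  0.08771424]
t 32.3 pos [ 0.561  -0.2852  0.0877] shift mm [ 1.1  0.4 -0.7] rotvec [0.0048 0.0031 0.0017] F [-11.   -2.4  -5.2] w 0.0321
```

Request:
move_arm:
  rows: [0.5,-0.1,-0.9,0,0,0,1,0.4,-0.1,-0.7,0,0,0,1,0,0,0,0,0,0,1,0,0,0,0,0,0,1]

```text
time: 32.7
position: [0.5614, -0.2852, 0.087]
tool_rot: [0.749, 0.613, 0.158, 0.197]
ft_force: [-16.7, -0.6, 3.7]
grip_width: 0.0324
```

```bash
python3 -c "
from knob import *
o=robot.get_obs();print(o['ft_force']@ax,o['ft_force']@px,o['time'],o['position'])"
```

```text
11.084334176483333 -12.388298802437888 32.7 [ 0.56138679 -0.28524585  0.0870315 ]
```

Stop felt (11 N, travel back to the grip position). Release and back off along the axis.

Request:
move_arm:
  rows: [0,0,0,0,0,0,0.35,0,0,0,0,0,0,0.35,0,0,0,0,0,0,0.35,0,0,0,0,0,0,0.35,-4,0.8,7,0,0,0,0.35,-8,1.6,14,0,0,0,0.35,-10,2,18,0,0,0,0.35,-10,2,18,0,0,0,0.35,-10,2,18,0,0,0,0.35,0,0,25,0,0,0,0.35,0,0,25,0,0,0,0.35,0,0,0,0,0,0,0.35]

```text
time: 33.9
position: [0.5231, -0.2791, 0.2148]
tool_rot: [0.748, 0.613, 0.159, 0.201]
ft_force: [0.4, -0.3, 0.2]
grip_width: 0.0566
```

```bash
python3 -c "
from held import *
import knob
o=robot.get_obs();print(o['time'],o['position'],o['ft_force'])
c=robot.camera('scene');save(c,'s10.png');np.savez('/tmp/s10.npz',**c)
c=robot.camera('wrist');save(c,'w13.png');np.savez('/tmp/w13.npz',pos=o['position'],rot=o['tool_rot'],**c)
for f,c in(('w13','wrist'),('s10','scene')):
  knob.run('/tmp/%s.npz'%f,c)
f,c='s10','scene'
held('/tmp/%s.npz'%f,c,[.55,-.3,.07],[.75,0,.24],(100,130),0)
held('/tmp/%s.npz'%f,c,[.45,-.3,.07],[.75,0,.24],(15,38),0)
"
```

```text
33.9 [ 0.52312761 -0.27914378  0.21476812] [ 0.39752718 -0.32372499  0.1919357 ]
/tmp/w13.npz 1160 px [-10.8  -6.9   5.4  17.5  20.5] yh [-15.3 -11.1   2.   14.2  17.2] ax [-3.8  5.9  8.5  9.7 10.3]
  face px -60 ax [-63.7 -61.  -58.7] 102
  face px -40 ax [-39.4 -38.3 -37.4] 565
  face px -20 ax [-38.  -37.  -36.1] 533
  face px 0 ax [-38.1 -37.  -36. ] 247
  face px 20 ax [-38.1 -37.2 -36.2] 484
  face px 40 ax [-38.8 -37.7 -36.7] 594
/tmp/s10.npz 75 px [-4.7 -1.7 10.2 18.2 21.1] yh [-3.4 -0.5  9.  14.9 17.7] ax [-7.8 -4.6  5.3  7.5  8.3]
  face px -40 ax [-41.8 -40.1 -39. ] 40
  face px -20 ax [-40.4 -39.1 -37.7] 37
  face px 0 ax [-39.6 -33.2   5.2] 85
  face px 20 ax [-40.5 -38.4  -0.2] 99
  face px 40 ax [-43.7 -40.6 -39.2] 71
/tmp/s10.npz 345 z pct [0.1006 0.1151 0.1173 0.1185 0.119 ]
  dir [0.213 0.977 0.001] yaw -12.31 slope 0.03
  rel slot Y x [78.9 87.8 96.6] y [-52.5  54.2]
  rel slot B x [-6.2  2.8 11.6] y [-52.7  54.1]
/tmp/s10.npz 428 z pct [0.0947 0.1144 0.1172 0.1185 0.1191]
  dir [ 0.204  0.979 -0.003] yaw -11.77 slope -0.19
  rel slot Y x [-5.8  3.6 13.1] y [-52.8  53.4]
  rel slot B x [-90.8 -81.4 -71.9] y [-52.9  53.3]
```

View pics/s10.png

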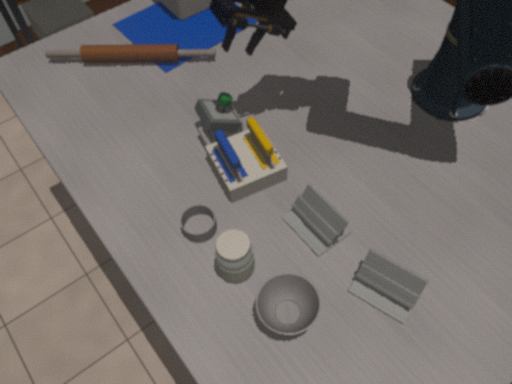

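View pics/w13.png

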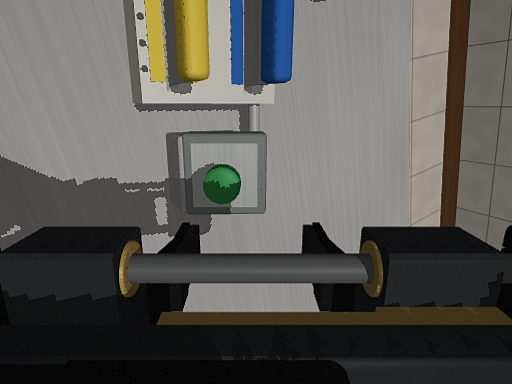

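Both scrapers stand in their own slots, at about (228,150) blue and (262,140) yellow in the scene view. The knob top is 46 mm above the face, the same as at the start, so it is home. The jar, bowl and cutter have not moved and the gripper is clear. Handing in.

```bash
python3 -c "
from rig import robot
print(robot.hand_in())"
```

```text
the job is handed in; nothing more can be done
None
```

I put both scrapers blade down in the slots of their own colours and let go of them. I then pulled the air knob out to its stop, held it there about 3.6 s, and pushed it home again. I handed the job in at about 34 s; no verdict was reported.

- **Scrapers:** the handle tops measured about 0.117–0.118 m in the scene camera, against 0.117 m expected when seated. Both are within about 1° of the slot direction. Each leans about 2° across its slot, well inside the allowed 9°. The wrist camera read the tops about 3 mm higher, which is near the camera's stated error.
- **Knob:** it travelled about 22 mm each way, and I felt the stop at both ends (about 21 N out, 11 N in). At the end its top was about 46 mm above the face, the same as at the start. The fingers closed to 32 mm on a head given as 36 mm; I couldn't explain the difference, but the knob did not slip.
- **Bystanders:** the jar, bowl and cutter look unmoved in the scene pictures before and after. I compared them by eye only and took no measurement.
- **Robot:** it ended clear of everything, with the wrist force near zero.

My first straight approach to the yellow scraper ran into a wrist limit. I backed off and gripped both scrapers with the tool swung 20° sideways.

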